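# Load the bottle carrier, slide it home in its dock and latch it

## Task

Load and lock the bottle carrier on the steel deck: stand every dropper bottle that lies on the deck upright in a free bay of the white carrier, and slide the carrier along the deck, nose first, between the flared aluminium rails until its nose is fully home against the end stop. Once it is home, turn the latch fully shut behind the carrier's lug; all bottles must end upright in the carrier.

Things in the scene. Friction and masses are not known exactly. Their poses are not given: they have to be found in the camera images.
- platform: flat perforated steel deck 400 x 346 mm on the water bath, with a rim 4 mm high all round; a wall rises 0.17 m beyond its far (+x) edge. Fixed. Origin at its centre; the deck's upper face is 10 mm above the origin (0.248 m above the bench). x runs along its long side, away from the robot and to the left; y along its short side, leftward and towards the robot
- dock: aluminium guide fixed on the deck. Origin on the deck, on the lane's axis, at the face of the end stop; x = the way the carrier is pushed. Two rails, 12.5 mm high, converge from a mouth 105 mm wide at x = -105 mm to x = -55 mm, then run parallel, 53 mm apart, to the stop at x = 0. From x = -40 mm lips reach over the lane 8.5 mm above the deck: the carrier can only be slid in along the deck
- dock_mouth (a point): middle of the dock's flared mouth, on the deck, 105 mm before the end stop; same axes as the dock
- carrier: white bottle carrier 160 x 50 mm, 0.35 kg, loose on the deck. Origin at the centre of its underside, x to its nose. Foot 50 mm wide, 5.5 mm thick, nose corners rounded. On it a lane of four bays in a row, one bottle each, centred at x = 59.5, 26.5, -6.5 and -39.5 mm: floor 5.5 mm above the underside, 30 mm wide and 31 mm long inside, walls and partitions 2 mm thick, tops at 24 mm. A lug on each side at x = 28 to 38 mm
- carrier_fin (a point): middle of the upright fin on the carrier's rear block, to pinch it by: 24 mm along the carrier's x, 8 mm thick across y, from 22 to 53 mm above the underside (this point at 42 mm, 68 mm behind the carrier's origin)
- carrier_rear (a point): middle of the carrier's plain rear face, to push it by: 80 mm behind the carrier's origin, 50 mm wide, from the underside up to 22 mm (this point at 11 mm)
- carrier_nose (a point): middle of the carrier's front edge, at the underside (80 mm ahead of the carrier's origin)
- latch_pivot (a point): upright pivot of the turn-latch, beside the dock's rail at x = -58, y = -44 mm of the dock, 13.5 mm above the deck
- latch (a joint): angle of the turn-latch, rad. 0 = open: the lever with the knob points along the dock's +x, the short nose back along the rail. 1.57 = shut: lever to the dock's -y, nose across the lane behind the carrier's lug, which it clears only when the carrier is home. Grows clockwise seen from above; light friction (under 1 N at the knob), stays where left; starts at 0 to 0.35
- latch_knob (a point): middle of the latch lever's upright round black knob, 12 mm across, from 19 to 45 mm above the deck (this point 33 mm above it), 42 mm from the pivot
- bottle_1: dropper bottle, 73 mm tall, 30 g: a round body 25 mm across up to 34 mm, shoulders to 46 mm, then a slim cap 12 mm across. Origin at the centre of its underside, z towards the cap. Lies on its side on the deck at the start (its axis 12 mm above the deck), or is absent; belongs upright in a bay of the carrier
- bottle_2: dropper bottle, 73 mm tall, 30 g: a round body 25 mm across up to 34 mm, shoulders to 46 mm, then a slim cap 12 mm across. Origin at the centre of its underside, z towards the cap. Lies on its side on the deck at the start (its axis 12 mm above the deck), or is absent; belongs upright in a bay of the carrier
- bottle_3: dropper bottle, 73 mm tall, 30 g: a round body 25 mm across up to 34 mm, shoulders to 46 mm, then a slim cap 12 mm across. Origin at the centre of its underside, z towards the cap. Lies on its side on the deck at the start (its axis 12 mm above the deck), or is absent; belongs upright in a bay of the carrier
- mate_1: dropper bottle, 73 mm tall, 30 g: a round body 25 mm across up to 34 mm, shoulders to 46 mm, then a slim cap 12 mm across. Origin at the centre of its underside, z towards the cap. Stands in a bay of the carrier at the start, or is absent
- mate_2: dropper bottle, 73 mm tall, 30 g: a round body 25 mm across up to 34 mm, shoulders to 46 mm, then a slim cap 12 mm across. Origin at the centre of its underside, z towards the cap. Stands in a bay of the carrier at the start, or is absent
- mate_3: dropper bottle, 73 mm tall, 30 g: a round body 25 mm across up to 34 mm, shoulders to 46 mm, then a slim cap 12 mm across. Origin at the centre of its underside, z towards the cap. Stands in a bay of the carrier at the start, or is absent
- mate_4: dropper bottle, 73 mm tall, 30 g: a round body 25 mm across up to 34 mm, shoulders to 46 mm, then a slim cap 12 mm across. Origin at the centre of its underside, z towards the cap. Stands in a bay of the carrier at the start, or is absent
Not all that is in view belongs to the job. Several things have the shape of the carrier; the one meant has the colours described above.

How it is judged:
On the way, in this order (a step that is already met when the one before it is completed fails the run):
1. the carrier is home: its nose at the end stop, square between the rails (x of carrier_nose in the frame of dock above -0.004 m and y of carrier_nose in the frame of dock between -0.004 and 0.004 m and z of carrier_nose in the frame of dock below 0.003 m and angle between the x axis of carrier and the x axis of dock, either way round below 0.05 rad), for 0.2 s.
2. the latch is shut (value of joint latch above 1.4 rad), for 0.2 s.
At the end, for the whole second after the job is handed in: The carrier's nose is within 4 mm of the dock's end stop and of its axis, lying flat and square to within 0.05 rad; the latch stands at more than 1.40 rad; every bottle that is present stands still and upright (within 0.10 rad) on the floor of a bay of the carrier (all of step 1 and value of joint latch above 1.4 rad and x of bottle_1 in the frame of carrier between -0.05 and 0.07 m and y of bottle_1 in the frame of carrier between -0.008 and 0.008 m and z of bottle_1 in the frame of carrier between 0.0015 and 0.0095 m and angle between each of bottle_1, bottle_2, bottle_3, mate_1, mate_2, mate_3, mate_4's own z axis and vertical below 0.1 rad and linear speed of each of bottle_1, bottle_2, bottle_3, mate_1, mate_2, mate_3, mate_4 below 0.02 m/s and x of bottle_2 in the frame of carrier between -0.05 and 0.07 m and y of bottle_2 in the frame of carrier between -0.008 and 0.008 m and z of bottle_2 in the frame of carrier between 0.0015 and 0.0095 m and x of bottle_3 in the frame of carrier between -0.05 and 0.07 m and y of bottle_3 in the frame of carrier between -0.008 and 0.008 m and z of bottle_3 in the frame of carrier between 0.0015 and 0.0095 m and x of mate_1 in the frame of carrier between -0.05 and 0.07 m and y of mate_1 in the frame of carrier between -0.008 and 0.008 m and z of mate_1 in the frame of carrier between 0.0015 and 0.0095 m and x of mate_2 in the frame of carrier between -0.05 and 0.07 m and y of mate_2 in the frame of carrier between -0.008 and 0.008 m and z of mate_2 in the frame of carrier between 0.0015 and 0.0095 m and x of mate_3 in the frame of carrier between -0.05 and 0.07 m and y of mate_3 in the frame of carrier between -0.008 and 0.008 m and z of mate_3 in the frame of carrier between 0.0015 and 0.0095 m and x of mate_4 in the frame of carrier between -0.05 and 0.07 m and y of mate_4 in the frame of carrier between -0.008 and 0.008 m and z of mate_4 in the frame of carrier between 0.0015 and 0.0095 m); the robot touches nothing.
Of mate_1, mate_2, mate_3, mate_4 only 1 to 1 are there at a start; the rules pass over those that are not, and their reading is None.
Of bottle_1, bottle_2, bottle_3 only 2 to 3 are there at a start; the rules pass over those that are not, and their reading is None.
At some moment in a run one of carrier may be knocked a few centimetres aside while the robot is not near it.
Once in a run the grip may slacken for a moment while it holds something.
It also fails if it takes over 210 s, if anything falls off the work surface, if the arm or the gripper's body presses on something with over 40 N, if the wrist force passes 120 N, or if a joint passes its speed limit or range.

## Robot

A 7-joint arm with a two-finger parallel gripper is mounted at the origin on the work surface; the furniture and walls round the work are solid. World frame = base frame: x ahead of the robot, y to its left, z up, the work surface at z = 0. Lengths are in m, angles in rad, forces in N, time in s.
With the tool pointing down it reaches from about 0.4 to 0.875 m from the base axis. Payload 19.3 kg.
Tool frame: the origin (TCP) lies on the centre line of the jaws, within the pads' length; the fingertips stand 14 mm ahead of it and the grasp point (between the pads) lies 5 mm behind it; x points along the fingers, y is the direction in which the jaws open and shut, and the axes are right-handed (so a half turn about x gives the same grasp; the last joint's range is limited). The gripper opens to 85 mm and grips with 20 to 120 N. Pads are 22 mm wide; open, the fingers measure 114 mm over their backs; the gripper's body (76 mm by 85 mm) begins 54 mm behind the grasp point. The pads swing forward as they close: fully open they stand 13 mm farther back than shut.
Start: joints at [1.248, 0.521, -0.036, 1.599, 0.021, 1.021, -0.113], TCP at [0.156, -0.605, 0.245] pointing down, gripper open.
Joint ranges: [-2.91, 2.91], [-0.3, 2.13], [-1.5, 1.42], [0.17, 2.43], [-1.26, 4.41], [0.16, 1.93], [-2.52, 2.52]. Speed limits (rad/s): [1.89, 1.89, 2.39, 2.39, 3.01, 3.01, 3.01].

## Interface

Orientations are given as [roll, pitch, yaw] about the fixed x, y, z axes, in that order (R = Rz(yaw) Ry(pitch) Rx(roll)).
In Python, from workcell import monitor, optics, bot gives the robot as it stands.
- The arm moves only by the tool arm_command, never from a script. Its arguments are lists of equal length, an entry for each row: "delta_pos": the shift along the tool's x, y, z as a fraction of full scale, a list of three; "rotation": the turn, a rotation vector about the tool's x, y, z as a fraction of full scale, a list of three. In form: {"delta_pos": [[dx, dy, dz], ...], "rotation": [[wx, wy, wz], ...]}. A call has 1 to 10 rows; each row shifts and turns the pose as measured when the row begins, along the tool's axes as they then stand; what a row does not reach is not made up. Full scale, the value 1, is 30 mm for a shift and 6 degrees for a turn. A row lasts 1/10 s, in which the tool goes at most 50 mm and 8.59 degrees, less where a joint would pass 70% of its speed; a pose out of reach is approached as far as the arm can. A call with a number of a shift or a turn outside -1 to 1 is refused whole. A call with a gripper value outside its range is refused whole. "gripper" is the closure, from -1 (fully open) to 1 (shut), so that 0 is half open, set as the call begins (left out, the last holds). The fingers move at their own pace and stop on an object; "grip_force" is the grip in N (left out, the last holds). Time passes only in rows, so rows that do not move let the fingers close. It gives the time, the measured TCP pose, the force and the opening at its end, in the units of the state.
- monitor.observe(): the state, without advancing time (a new reading comes with each control period).
- optics.grab_frame(name): name is "scene" or "top" or "wrist"; returns the picture (420x560x3 uint8, red, green, blue); there is no depth.
- optics.camera_params(name): a dict with "fx", "fy", "cx", "cy" (pixels), "origin" and "rotation" of the camera in the world. Camera axes: x right, y down, z forward; pixel columns grow to the right and rows downward; lengths in m; the calibration is good to about 2 mm. A picture is of the moment at which its call begins: read the wrist's pose just before it. camera_params takes no time and is no camera call; for the wrist camera it gives the pose at the moment of the call.
- bot.job_done(): hands the job in, once; it reports no verdict.
The state is a dict: "clock": time; "qpos": joint angles; "qd": joint speeds; "joint_efforts": joint torques, N m; "position": TCP position; "tool_rot": TCP orientation; "force": force on the tool from outside, world axes, zero at the start; "moment": the same for the moment, N m; "grip_width": finger opening in m.
Only numpy, scipy, OpenCV 4.12 (cv2) and the standard library are available. Lean on these libraries where they do the work, as an engineer would, in place of code of your own. Each camera call takes 0.05 s, during which the arm holds its last target. There are 200 camera calls.

## Working session

There is one attempt and no reset: what is moved stays moved. The work goes in short steps, Python scripts to look and compute and a tool call to move; the robot and the scene stay as the last step left them, time stands still between calls to the robot, and variables do not carry over. Pictures are saved under pics/ and viewed, about 12 in all and at most 16, crops included, and the job is handed in when it is done.

Besides the shell and the picture viewer there is one more tool, called after "Call:" by a JSON object that holds its "api" and its "payload". arm_command: Moves the arm, as the interface text tells. Its arguments: {"type":"object","properties":{"delta_pos":{"type":"array","items":{"type":"array","items":{"type":"number"}}},"rotation":{"type":"array","items":{"type":"array","items":{"type":"number"}}},"gripper":{"type":"number"},"grip_force":{"type":"number"}},"required":["delta_pos","rotation"]}

```bash
mkdir -p pics; ls; cat > h.py <<'E'
import numpy as np, cv2
from workcell import monitor, optics, bot
from scipy.spatial.transform import Rotation as Ro
def shot(n,f,crop=None,s=1):
    im=optics.grab_frame(n)[:,:,::-1].copy(); cv2.imwrite(f'pics/{f}_raw.png',im)
    if crop: im=im[crop[1]:crop[3],crop[0]:crop[2]]
    im=cv2.resize(im,None,fx=s,fy=s,interpolation=cv2.INTER_CUBIC); cv2.imwrite(f'pics/{f}.png',im)
def px2w(c,u,v,z):
    d=np.array(c['rotation'])@np.array([(u-c['cx'])/c['fx'],(v-c['cy'])/c['fy'],1]); o=np.array(c['origin'])
    return o+d*(z-o[2])/d[2]
def w2px(c,p):
    q=np.array(c['rotation']).T@(np.array(p)-np.array(c['origin'])); return c['fx']*q[0]/q[2]+c['cx'],c['fy']*q[1]/q[2]+c['cy']
E
python3 - <<'E'
from h import *
print(monitor.observe())
for n in('top','scene','wrist'): print(n,optics.camera_params(n))
a=optics.grab_frame('top');b=optics.grab_frame('scene')
cv2.imwrite('pics/top0.png',cv2.resize(a[:,:,::-1],(800,600),interpolation=cv2.INTER_CUBIC))
cv2.imwrite('pics/top0_raw.png',a[:,:,::-1])
cv2.imwrite('pics/scene0.png',cv2.resize(b[:,:,::-1],(800,600),interpolation=cv2.INTER_CUBIC))
E
```

```text
pics
{'clock': 0.0, 'qpos': array([ 1.24779061,  0.52200914, -0.03634023,  1.59999061,  0.02117833,
        1.02106035, -0.11281295]), 'qd': array([ 6.55748607e-04,  7.66763360e-04, -6.65149081e-04,  2.73769217e-03,
       -1.05336807e-03, -2.63759955e-05,  5.40785266e-04]), 'joint_efforts': array([ 1.18712655e-03, -9.27118349e+01,  1.98040478e+00, -3.69942069e+01,
        1.78493047e-02,  7.98778696e-03, -1.10998546e-04]), 'position': array([ 0.15622982, -0.60484516,  0.24473483]), 'tool_rot': array([-1.52396675,  1.56971276,  1.87040817]), 'force': array([ 0.1929897 ,  0.32920847, -0.62126772]), 'moment': array([ 0.03862469, -0.01038379, -0.00273589]), 'grip_width': 0.08519918873900445}
top {'fx': 396.7012287433651, 'fy': 396.7012287433651, 'cx': 282.54855253613164, 'cy': 207.2659685607607, 'origin': array([ 0.41512842, -0.32212438,  1.23640317]), 'rotation': array([-3.03746756, -0.02042416, -1.5691801 ])}
scene {'fx': 405.99799695932705, 'fy': 405.99799695932705, 'cx': 275.2248876473702, 'cy': 206.70067923385685, 'origin': array([0.01005102, 0.63218255, 0.84807966]), 'rotation': array([-2.11120874, -0.00821356, -2.64892765])}
wrist {'fx': 295.98902284182793, 'fy': 295.98902284182793, 'cx': 276.51977298536804, 'cy': 209.82775228041461, 'origin': array([ 0.22370451, -0.58719088,  0.37256689]), 'rotation': array([ 2.86503576e+00,  6.68248729e-04, -1.31863136e+00])}
```

View pics/top0.png

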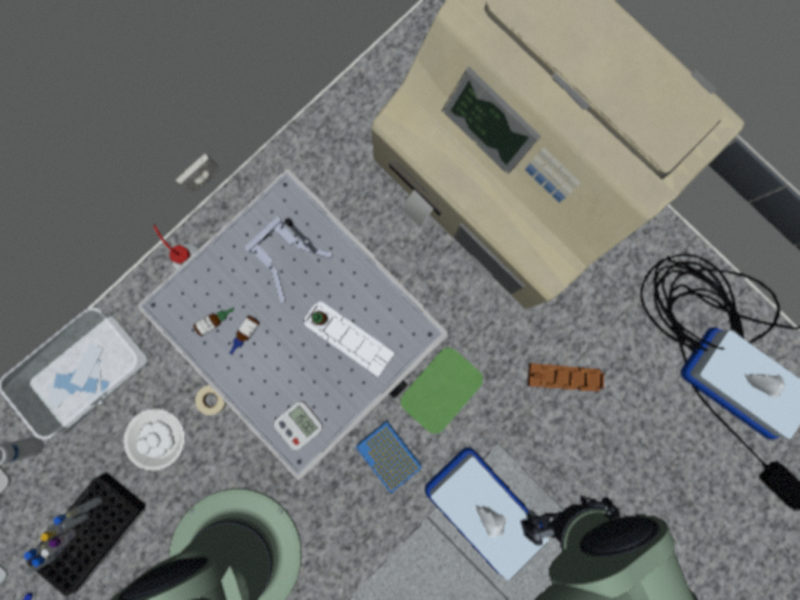

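View pics/scene0.png

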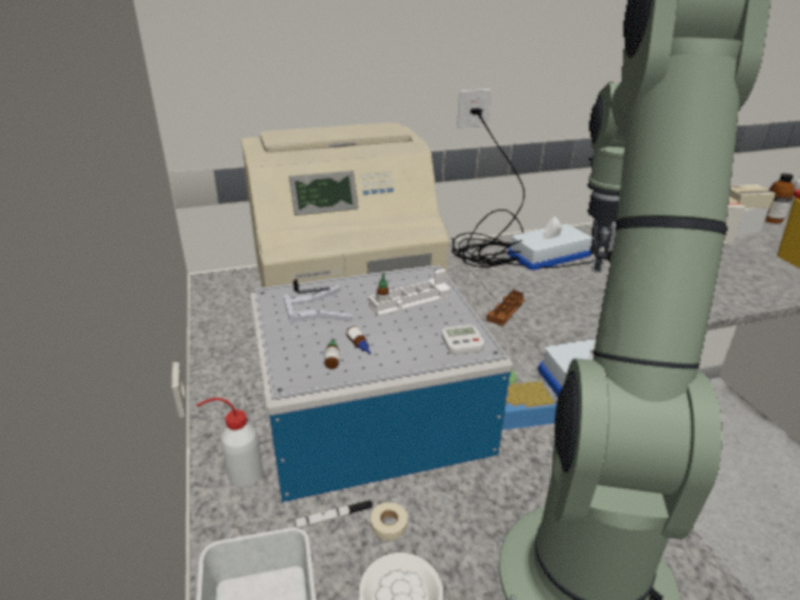

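The top view shows the white carrier at (348,338), with one bottle in its front bay at (318,316). The dock is at about (275,250). Two bottles lie on the deck, at (212,322) and (245,333). The brown carrier at (566,377) lies off the deck and has the wrong colour, so it is a distractor. I'll confirm this in an enlarged crop.

```bash
sed -i 's/^def px2w/def RM(c): return Ro.from_euler("xyz",c["rotation"]).as_matrix()\ndef px2w/; s/np.array(c\[.rotation.\])/RM(c)/g' h.py
python3 - <<'E'
from h import *
im=cv2.imread('pics/top0_raw.png')[130:290,110:320]
cv2.imwrite('pics/top0c.png',cv2.resize(im,None,fx=3.75,fy=3.75,interpolation=cv2.INTER_CUBIC))
c=optics.camera_params('top')
for u,v in [(287,171),(141,308),(300,477),(445,333)]: print(px2w(c,u*.7,v*.7,.252).round(4))
E
```

```text
[ 0.7412 -0.134   0.252 ]
[0.4957 0.1115 0.252 ]
[ 0.211 -0.168  0.252]
[ 0.4538 -0.4141  0.252 ]
```

View pics/top0c.png

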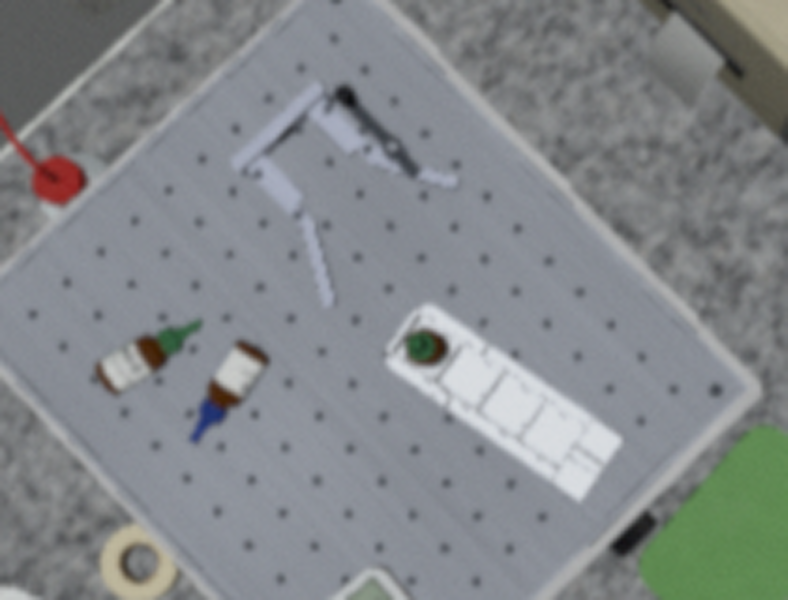

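```bash
python3 - <<'E'
from h import *
c=optics.camera_params('top')
f=lambda u,v,z: px2w(c,110+u/3.75,130+v/3.75,.248+z)[:2].round(4)
for n,u,v,z in [('stopR',328,103,.0125),('stopL',247,172,.0125),('railL_s',262,170,.0125),('railL_e',297,213,.0125),('flareL_e',328,303,.0125),('railR_e',378,160,.0125),('flareR_e',457,180,.0125),('knob',345,97,.045),('pivot',392,147,.02),
 ('car noseL',388,362,.006),('noseR',430,305,.006),('rearL',582,500,.022),('rearR',621,440,.022),('fin',590,458,.053),
 ('gbase',103,377,.012),('gshoul',165,350,.012),('gtip',200,323,.012),('bbase',255,352,.012),('bshoul',218,402,.012),('btip',194,440,.012)]: print(n,f(u,v,z))
E
```

```text
stopR [ 0.6413 -0.1293]
stopL [ 0.5945 -0.0771]
railL_s [ 0.5959 -0.0869]
railL_e [ 0.5672 -0.1107]
flareL_e [ 0.5076 -0.1325]
railR_e [ 0.603  -0.1633]
flareR_e [ 0.5899 -0.2157]
knob [ 0.6378 -0.1465]
pivot [ 0.6103 -0.1735]
car noseL [ 0.4694 -0.1715]
noseR [ 0.5072 -0.1984]
rearL [ 0.38   -0.3001]
rearR [ 0.4185 -0.325 ]
fin [ 0.4072 -0.3056]
gbase [0.4588 0.0124]
gshoul [ 0.4765 -0.0271]
gtip [ 0.4942 -0.0493]
bbase [ 0.4753 -0.0856]
bshoul [ 0.4427 -0.0626]
btip [ 0.418  -0.0479]
```

Call:
{"api": "arm_command", "payload": {"delta_pos": [[-1,0,0],[-1,0,0],[-1,0,0],[0,0,0]], "rotation": [[0,0,0],[0,0,0],[0,0,0],[0,0,0]]}}

```text
clock: 0.5
position: [0.1559, -0.604, 0.3357]
tool_rot: [-1.504, 1.565, 1.89]
force: [-0.1, -0.5, 0.1]
grip_width: 0.0855
```

```bash
cat >> h.py <<'E'
def pose():
    s=monitor.observe(); return np.array(s['position']),Ro.from_euler('xyz',s['tool_rot'])
def tool(f,j):  # f finger dir, j jaw dir (made orthogonal)
    f=np.array(f,float);f/=np.linalg.norm(f);j=np.array(j,float);j-=f*(f@j);j/=np.linalg.norm(j)
    return Ro.from_matrix(np.c_[f,j,np.cross(f,j)])
def down(yaw): return tool([0,0,-1],[np.cos(yaw),np.sin(yaw),0])
def near(R,R0):
    R2=R*Ro.from_euler('x',np.pi); return R if (R0.inv()*R).magnitude()<=(R0.inv()*R2).magnitude() else R2
def plan(p1,R1,n=None,flip=True,p0=None,R0=None,k=3):
    if p0 is None: p0,R0=pose()
    p1=np.array(p1); 
    if flip: R1=near(R1,R0)
    rv=(R0.inv()*R1).as_rotvec(); d=np.linalg.norm(p1-p0); m=int(np.ceil(max(d/.0285,np.linalg.norm(rv)/np.radians(5.7),1)))
    n=n or m
    D=[];W=[]
    for i in range(n):
        Ri=R0*Ro.from_rotvec(rv*i/n); D.append((Ri.inv().apply((p1-p0)/n)/.03).round(k).tolist()); W.append((rv/n/np.radians(6)).round(k).tolist())
    for i in range(0,n,10): print('dp',D[i:i+10],'\nrot',W[i:i+10])
    return p1,R1
E
python3 - <<'E'
from h import *
p,R=pose(); print(R.as_matrix().round(3)); c=optics.camera_params('wrist')
print('cam in tool',R.inv().apply(c['origin']-p).round(4)); print((R.as_matrix().T@RM(c)).round(3))
print(monitor.observe()['qpos'].round(3))
for yaw in (np.radians(145),np.radians(-35)):
    p1,R1=plan([.4072,-.3056,.45],down(yaw),flip=False); print('camera would be', p1+R1.apply(R.inv().apply(c['origin']-p)))
E
```

```text
[[-0.002  0.25  -0.968]
 [ 0.006 -0.968 -0.25 ]
 [-1.    -0.006  0.   ]]
cam in tool [-0.1278 -0.0004 -0.0698]
[[-0.    -0.273  0.962]
 [ 1.    -0.001  0.   ]
 [ 0.001  0.962  0.273]]
[ 1.244  0.448 -0.031  1.482  0.014  1.218 -0.107]
dp [[-0.151, -0.302, -0.424], [-0.151, -0.342, -0.392], [-0.151, -0.379, -0.357], [-0.15, -0.412, -0.319], [-0.15, -0.441, -0.277], [-0.15, -0.466, -0.233], [-0.15, -0.486, -0.187], [-0.15, -0.502, -0.139], [-0.15, -0.513, -0.09], [-0.15, -0.519, -0.039]] 
rot [[0.93, 0.003, 0.001], [0.93, 0.003, 0.001], [0.93, 0.003, 0.001], [0.93, 0.003, 0.001], [0.93, 0.003, 0.001], [0.93, 0.003, 0.001], [0.93, 0.003, 0.001], [0.93, 0.003, 0.001], [0.93, 0.003, 0.001], [0.93, 0.003, 0.001]]
dp [[-0.15, -0.521, 0.011], [-0.15, -0.517, 0.062], [-0.151, -0.509, 0.112], [-0.151, -0.495, 0.161], [-0.151, -0.477, 0.208], [-0.151, -0.455, 0.253], [-0.151, -0.428, 0.296], [-0.151, -0.397, 0.336], [-0.151, -0.363, 0.373], [-0.151, -0.324, 0.407]] 
rot [[0.93, 0.003, 0.001], [0.93, 0.003, 0.001], [0.93, 0.003, 0.001], [0.93, 0.003, 0.001], [0.93, 0.003, 0.001], [0.93, 0.003, 0
[... 513 characters left out ...]
2, -0.788], [-0.252, -0.325, -0.804], [-0.253, -0.286, -0.819], [-0.253, -0.247, -0.831], [-0.253, -0.208, -0.842], [-0.253, -0.168, -0.851]] 
rot [[-0.45, -0.001, 0.004], [-0.45, -0.001, 0.004], [-0.45, -0.001, 0.004], [-0.45, -0.001, 0.004], [-0.45, -0.001, 0.004], [-0.45, -0.001, 0.004], [-0.45, -0.001, 0.004], [-0.45, -0.001, 0.004], [-0.45, -0.001, 0.004], [-0.45, -0.001, 0.004]]
dp [[-0.253, -0.127, -0.858], [-0.254, -0.087, -0.863], [-0.254, -0.046, -0.866], [-0.254, -0.005, -0.867], [-0.254, 0.036, -0.866]] 
rot [[-0.45, -0.001, 0.004], [-0.45, -0.001, 0.004], [-0.45, -0.001, 0.004], [-0.45, -0.001, 0.004], [-0.45, -0.001, 0.004]]
camera would be [ 0.44693386 -0.24822883  0.57784915]
```

```bash
python3 - <<'E'
from h import *
plan([.5,-.18,.47],down(np.radians(-40)),n=20,flip=False,k=2)
E
```

```text
dp [[-0.22, -0.54, -0.73], [-0.22, -0.52, -0.75], [-0.22, -0.5, -0.76], [-0.22, -0.47, -0.78], [-0.22, -0.45, -0.79], [-0.22, -0.42, -0.81], [-0.22, -0.4, -0.82], [-0.22, -0.37, -0.83], [-0.22, -0.35, -0.84], [-0.22, -0.32, -0.85]] 
rot [[-0.3, -0.0, 0.0], [-0.3, -0.0, 0.0], [-0.3, -0.0, 0.0], [-0.3, -0.0, 0.0], [-0.3, -0.0, 0.0], [-0.3, -0.0, 0.0], [-0.3, -0.0, 0.0], [-0.3, -0.0, 0.0], [-0.3, -0.0, 0.0], [-0.3, -0.0, 0.0]]
dp [[-0.22, -0.29, -0.86], [-0.22, -0.27, -0.87], [-0.22, -0.24, -0.88], [-0.22, -0.21, -0.89], [-0.22, -0.18, -0.89], [-0.22, -0.16, -0.9], [-0.22, -0.13, -0.9], [-0.22, -0.1, -0.9], [-0.22, -0.07, -0.91], [-0.22, -0.04, -0.91]] 
rot [[-0.3, -0.0, 0.0], [-0.3, -0.0, 0.0], [-0.3, -0.0, 0.0], [-0.3, -0.0, 0.0], [-0.3, -0.0, 0.0], [-0.3, -0.0, 0.0], [-0.3, -0.0, 0.0], [-0.3, -0.0, 0.0], [-0.3, -0.0, 0.0], [-0.3, -0.0, 0.0]]
```

Call:
{"api": "arm_command", "payload": {"delta_pos": [[-0.22,-0.54,-0.73],[-0.22,-0.52,-0.75],[-0.22,-0.5,-0.76],[-0.22,-0.47,-0.78],[-0.22,-0.45,-0.79],[-0.22,-0.42,-0.81],[-0.22,-0.4,-0.82],[-0.22,-0.37,-0.83],[-0.22,-0.35,-0.84],[-0.22,-0.32,-0.85]], "rotation": [[-0.3,0,0],[-0.3,0,0],[-0.3,0,0],[-0.3,0,0],[-0.3,0,0],[-0.3,0,0],[-0.3,0,0],[-0.3,0,0],[-0.3,0,0],[-0.3,0,0]]}}

```text
clock: 1.5
position: [0.3321, -0.3761, 0.4008]
tool_rot: [-1.559, 1.558, 2.167]
force: [0.3, -1.0, 0.1]
grip_width: 0.0853
```

Call:
{"api": "arm_command", "payload": {"delta_pos": [[-0.22,-0.29,-0.86],[-0.22,-0.27,-0.87],[-0.22,-0.24,-0.88],[-0.22,-0.21,-0.89],[-0.22,-0.18,-0.89],[-0.22,-0.16,-0.9],[-0.22,-0.13,-0.9],[-0.22,-0.1,-0.9],[-0.22,-0.07,-0.91],[-0.22,-0.04,-0.91]], "rotation": [[-0.3,0,0],[-0.3,0,0],[-0.3,0,0],[-0.3,0,0],[-0.3,0,0],[-0.3,0,0],[-0.3,0,0],[-0.3,0,0],[-0.3,0,0],[-0.3,0,0]]}}

```text
clock: 2.5
position: [0.5012, -0.1383, 0.4674]
tool_rot: [-1.586, 1.554, 2.483]
force: [0.4, -0.4, 0.3]
grip_width: 0.0852
```

```bash
python3 - <<'E'
from h import *
print(monitor.observe()['position'],monitor.observe()['qpos'].round(2)); c=optics.camera_params('wrist'); print(c['origin'])
import json; json.dump({k:np.array(v).tolist() for k,v in c.items()},open('w1.json','w'))
shot('wrist','w1',s=1.4)
E
```

```text
[ 0.50117268 -0.13831992  0.46738039] [ 0.53  0.23 -0.46  1.49  0.09  1.46 -0.58]
[ 0.54479747 -0.08370692  0.59526054]
```

View pics/w1.png

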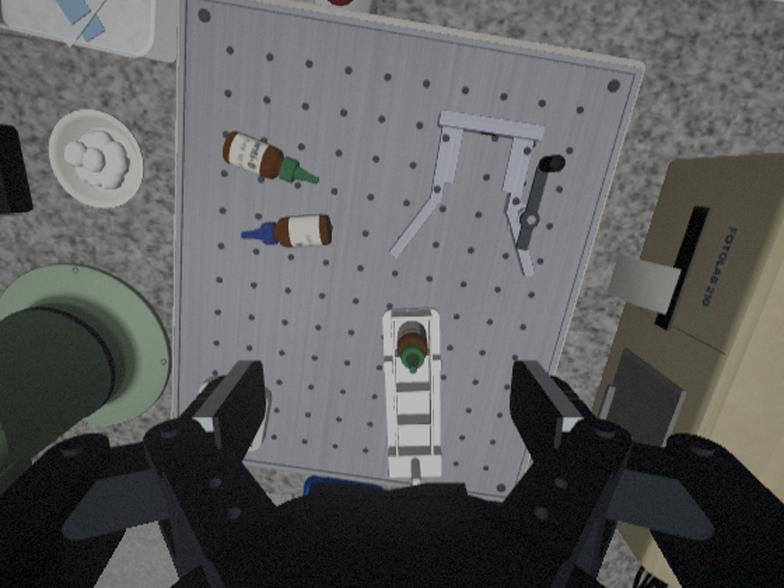

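The wrist view shows the dock's stop bar at (490,125), its latch knob at (550,163) and its pivot at (531,219). The carrier's nose is at (411,312) and its fin at (415,470). The bottles are at (255,155), green, and (305,231), blue. I'll enlarge the dock.

```bash
python3 - <<'E'
from h import *
im=cv2.imread('pics/w1_raw.png')[72:206,272:432]
cv2.imwrite('pics/w1c.png',cv2.resize(im,None,fx=4.4,fy=4.4,interpolation=cv2.INTER_CUBIC))
E
```

```text
(no output)
```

View pics/w1c.png

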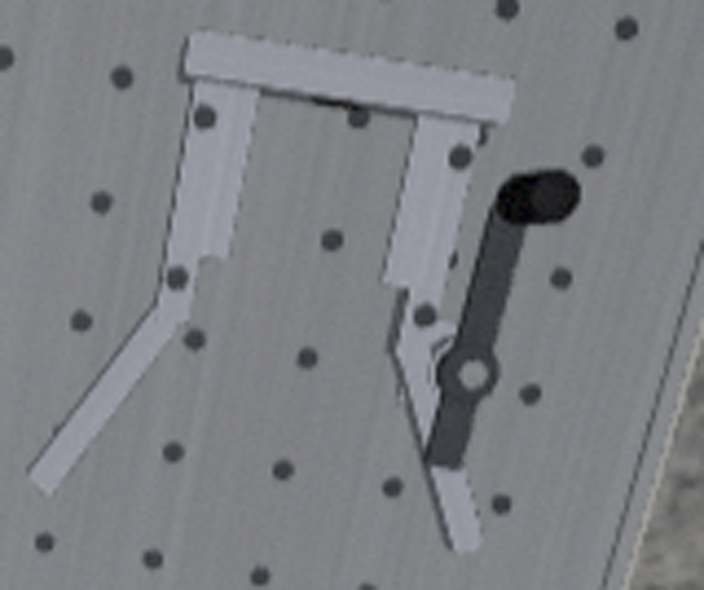

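```bash
cat >> h.py <<'E'
import json
from scipy.optimize import least_squares
def fit2(model,obs):
    f=lambda q:((np.c_[np.cos(q[2])*model[:,0]-np.sin(q[2])*model[:,1]+q[0],np.sin(q[2])*model[:,0]+np.cos(q[2])*model[:,1]+q[1]])-obs).ravel()
    r=least_squares(f,[obs[:,0].mean(),obs[:,1].mean(),.8]); return r.x,r.fun.reshape(-1,2)
E
python3 - <<'E'
from h import *
c=json.load(open('w1.json'))
f=lambda u,v,z: px2w(c,272+u/4.4,72+v/4.4,.248+z)[:2]
lip=[f(258,93,.0125),f(415,116,.0125),f(228,258,.0125),f(385,283,.0125)]
yl=(np.linalg.norm(lip[0]-lip[1])+np.linalg.norm(lip[2]-lip[3]))/4;print('yl',yl,'liplen',np.linalg.norm(lip[0]-lip[2]),np.linalg.norm(lip[1]-lip[3]))
m=np.array([[0,yl],[0,-yl],[-.04,yl],[-.04,-yl],[-.055,.0265],[-.055,-.0265],[-.105,.0525],[-.105,-.0525],[-.058,-.044]])
o=np.array(lip+[f(186,320,.0125),f(392,346,.0125),f(48,493,.0125),f(457,552,.0125),f(473,374,.02)])
q,r=fit2(m,o);print('dock',q.round(4),np.degrees(q[2]));print((r*1000).round(1))
print('knob top',f(555,195,.045))
g=lambda u,v,z: px2w(c,u/1.4,v/1.4,.248+z)[:2]
# carrier: nose corners of foot, rear top
print('noseL',g(384,325,.005),'noseR',g(438,325,.005),'nose',g(411,309,.004))
print('rearTopL',g(388,458,.022),'R',g(441,457,.022),'fin',g(416,466,.053))
a=g(411,309,.004);b=g(416,470,.053);d=a-b;print('axis',np.degrees(np.arctan2(d[1],d[0])),np.linalg.norm(d))
for n,u,v in [('gbase',225,148),('gneck',280,168),('gtip',318,181),('bbase',331,230),('bneck',275,232),('btip',241,235)]: print(n,g(u,v,.012))
E
```

```text
yl 0.019473089331193388 liplen 0.038603394665366345 0.03919984978229722
dock [ 0.6202 -0.1012  0.7835] 44.893579887660685
[[ 0.4  0.8]
 [ 0.8  0.1]
 [-0.6 -0.2]
 [-0.8  0.6]
 [ 0.8  0.3]
 [ 0.4 -0.9]
 [ 1.  -1.9]
 [-1.6  0.6]
 [-0.4  0.6]]
knob top [ 0.64036548 -0.1443962 ]
noseL [ 0.46271907 -0.17925824] noseR [ 0.50071487 -0.20742478] nose [ 0.49023787 -0.18172079]
rearTopL [ 0.39155714 -0.28043832] R [ 0.43141764 -0.30825986] fin [ 0.4203597  -0.28177501]
axis 55.042121636900454 0.12599265378854782
gbase [0.45317233 0.01108383]
gneck [ 0.47747382 -0.02558437]
gtip [ 0.49496094 -0.05089859]
bbase [ 0.4790619  -0.08671493]
bneck [ 0.44160314 -0.06073365]
btip [ 0.41774911 -0.04594528]
```

```bash
python3 - <<'E'
from h import *
p1,R1=plan([.406,-.3035,.36],down(np.radians(-35)),n=8,k=2)
plan([.406,-.3035,.289],R1,n=4,p0=p1,R0=R1,k=2)
E
```

```text
dp [[0.45, 0.1, 0.81], [0.45, 0.1, 0.81], [0.45, 0.09, 0.81], [0.45, 0.09, 0.81], [0.45, 0.09, 0.81], [0.45, 0.08, 0.81], [0.45, 0.08, 0.81], [0.45, 0.08, 0.81]] 
rot [[-0.03, -0.0, 0.02], [-0.03, -0.0, 0.02], [-0.03, -0.0, 0.02], [-0.03, -0.0, 0.02], [-0.03, -0.0, 0.02], [-0.03, -0.0, 0.02], [-0.03, -0.0, 0.02], [-0.03, -0.0, 0.02]]
dp [[0.59, 0.0, -0.0], [0.59, 0.0, -0.0], [0.59, 0.0, -0.0], [0.59, 0.0, -0.0]] 
rot [[0.0, 0.0, 0.0], [0.0, 0.0, 0.0], [0.0, 0.0, 0.0], [0.0, 0.0, 0.0]]
```

Call:
{"api": "arm_command", "payload": {"delta_pos": [[0.35,0.1,0.81],[0.35,0.1,0.81],[0.35,0.09,0.81],[0.45,0.09,0.81],[0.45,0.09,0.81],[0.45,0.08,0.81],[0.45,0.08,0.81],[0.45,0.08,0.81],[0,0,0]], "rotation": [[-0.03,0,0.02],[-0.03,0,0.02],[-0.03,0,0.02],[-0.03,0,0.02],[-0.03,0,0.02],[-0.03,0,0.02],[-0.03,0,0.02],[-0.03,0,0.02],[0,0,0]]}}

```text
clock: 3.45
position: [0.4032, -0.2997, 0.3613]
tool_rot: [-2.002, 1.566, 2.119]
force: [0.1, -0.6, 0.3]
grip_width: 0.0853
```

```bash
python3 - <<'E'
from h import *
p,R=pose();print(p,monitor.observe()['qpos'].round(2)); c=optics.camera_params('wrist')
json.dump({k:np.array(v).tolist() for k,v in c.items()},open('w2.json','w'))
shot('wrist','w2',s=1.4)
print(w2px(c,[.406,-.3035,.301]))
plan([.406,-.3035,.289],down(np.radians(-35)),n=4,k=2)
E
```

```text
[ 0.40315498 -0.29971553  0.36133261] [ 0.81  0.23 -0.35  1.74  0.08  1.19 -0.15]
(np.float64(283.3253754998923), np.float64(235.490920214623))
dp [[0.61, 0.04, 0.03], [0.61, 0.04, 0.03], [0.61, 0.04, 0.03], [0.61, 0.04, 0.03]] 
rot [[0.05, -0.01, 0.01], [0.05, -0.01, 0.01], [0.05, -0.01, 0.01], [0.05, -0.01, 0.01]]
```

View pics/w2.png

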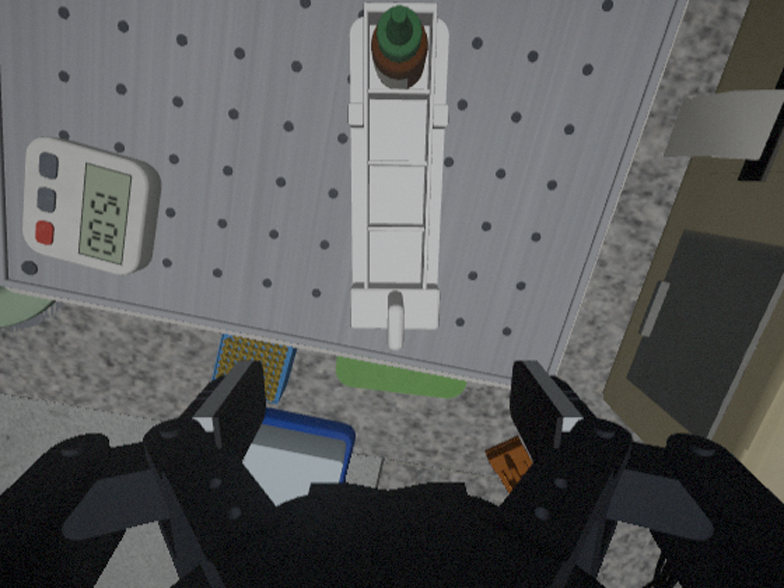

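The fin is at (396,328), against a predicted (397,330), so I'll descend and pinch it.

Call:
{"api": "arm_command", "payload": {"delta_pos": [[0.61,0.04,0.03],[0.61,0.04,0.03],[0.61,0.04,0.03],[0.61,0.04,0.03],[0,0,0]], "rotation": [[0.05,-0.01,0.01],[0.05,-0.01,0.01],[0.05,-0.01,0.01],[0.05,-0.01,0.01],[0,0,0]]}}

```text
clock: 4.0
position: [0.4089, -0.2985, 0.2883]
tool_rot: [1.374, 1.567, -0.801]
force: [0.4, 0.6, 0.3]
grip_width: 0.0854
```

Call:
{"api": "arm_command", "payload": {"delta_pos": [[0,0,0],[0,0,0],[0,0,0],[0,0,0],[0,0,0],[0,0,0],[0,0,0],[0,0,0]], "rotation": [[0,0,0],[0,0,0],[0,0,0],[0,0,0],[0,0,0],[0,0,0],[0,0,0],[0,0,0]], "gripper": 1, "grip_force": 50}}

```text
clock: 4.8
position: [0.4106, -0.2971, 0.2922]
tool_rot: [1.517, 1.563, -0.655]
force: [1.1, 0.3, -0.3]
grip_width: 0.0071
```

```bash
python3 - <<'E'
from h import *
p,R=pose();s=monitor.observe();print(p,R.as_matrix().round(3),s['force'],s['grip_width'])
th=.7835;x=np.array([np.cos(th),np.sin(th)]);D=np.array([.6202,-.1012])
y=np.array([-x[1],x[0]]); v=p[:2]-D; print('dock frame fin',v@x,v@y)
# target fin with nose at -.125 on axis, square
t=D-x*(.148+.125); print('pre',t)
p1,R1=plan([*t,p[2]],down(th-np.pi/2),n=10,k=2)
t=D-x*.148; print('home',t)
E
```

```text
[ 0.41059382 -0.29708428  0.292172  ] [[ 0.006  0.824 -0.566]
 [-0.005 -0.566 -0.824]
 [-1.     0.007  0.   ]] [ 1.08585371  0.28512565 -0.25001544] 0.007050545330159778
dock frame fin -0.2867429562624562 0.009158578115225156
pre [ 0.42679377 -0.29387338]
dp [[0.0, 0.04, -0.04], [0.0, 0.04, -0.04], [0.0, 0.04, -0.04], [0.0, 0.04, -0.04], [0.0, 0.04, -0.04], [0.0, 0.03, -0.04], [0.0, 0.03, -0.04], [0.0, 0.03, -0.04], [0.0, 0.03, -0.04], [0.0, 0.03, -0.05]] 
rot [[0.18, -0.0, -0.01], [0.18, -0.0, -0.01], [0.18, -0.0, -0.01], [0.18, -0.0, -0.01], [0.18, -0.0, -0.01], [0.18, -0.0, -0.01], [0.18, -0.0, -0.01], [0.18, -0.0, -0.01], [0.18, -0.0, -0.01], [0.18, -0.0, -0.01]]
home [ 0.51534974 -0.20565297]
```

```bash
cat >> h.py <<'E'
th=.7835;X=np.array([np.cos(th),np.sin(th)]);Y=np.array([-X[1],X[0]]);D=np.array([.6202,-.1012])
def dk(x,y,z): return np.array([*(D+X*x+Y*y),.248+z])
def indock(p): v=p[:2]-D; return np.array([v@X,v@Y,p[2]-.248]).round(4)
E
python3 - <<'E'
from h import *
p,R=pose()
p1,R1=plan([*dk(-.265,0,0)[:2],p[2]],down(th-np.pi/2),n=5,k=2)
E
```

```text
dp [[0.0, 0.09, -0.13], [0.0, 0.08, -0.13], [0.0, 0.08, -0.14], [0.0, 0.07, -0.14], [0.0, 0.07, -0.14]] 
rot [[0.35, -0.0, -0.01], [0.35, -0.0, -0.01], [0.35, -0.0, -0.01], [0.35, -0.0, -0.01], [0.35, -0.0, -0.01]]
```

Call:
{"api": "arm_command", "payload": {"delta_pos": [[0.0,0.09,-0.13],[0.0,0.08,-0.13],[0.0,0.08,-0.14],[0.0,0.07,-0.14],[0.0,0.07,-0.14],[0,0,0]], "rotation": [[0.35,0,-0.01],[0.35,0,-0.01],[0.35,0,-0.01],[0.35,0,-0.01],[0.35,0,-0.01],[0,0,0]]}}

```text
clock: 5.4
position: [0.4316, -0.289, 0.2921]
tool_rot: [0.01, 1.569, -2.353]
force: [2.3, 1.0, -0.7]
grip_width: 0.0069
```

```bash
python3 - <<'E'
from h import *
p,R=pose();s=monitor.observe();print(indock(p),R.as_matrix().round(3),s['force'],s['grip_width'])
shot('wrist','w3',s=1.4)
c=optics.camera_params('wrist');json.dump({k:np.array(v).tolist() for k,v in c.items()},open('w3.json','w'))
for q in [(-.125,0,0),(-.105,.0525,.0125),(-.105,-.0525,.0125),(-.055,.0265,.0125),(0,0,.0125)]: print(q,np.array(w2px(c,dk(*q)))*1.4)
E
```

```text
[-2.662e-01  1.000e-04  4.410e-02] [[-0.001  0.702 -0.712]
 [-0.001 -0.712 -0.702]
 [-1.     0.     0.002]] [ 2.25364865  0.98492151 -0.74366648] 0.006859234828690129
(-0.125, 0, 0) [385.44720511 -35.69500279]
(-0.105, 0.0525, 0.0125) [ 215.11193952 -130.87187504]
(-0.105, -0.0525, 0.0125) [ 554.80801862 -132.81252657]
(-0.055, 0.0265, 0.0125) [ 287.69786228 -356.68559774]
(0, 0, 0.0125) [ 382.03728625 -677.40669001]
```

View pics/w3.png

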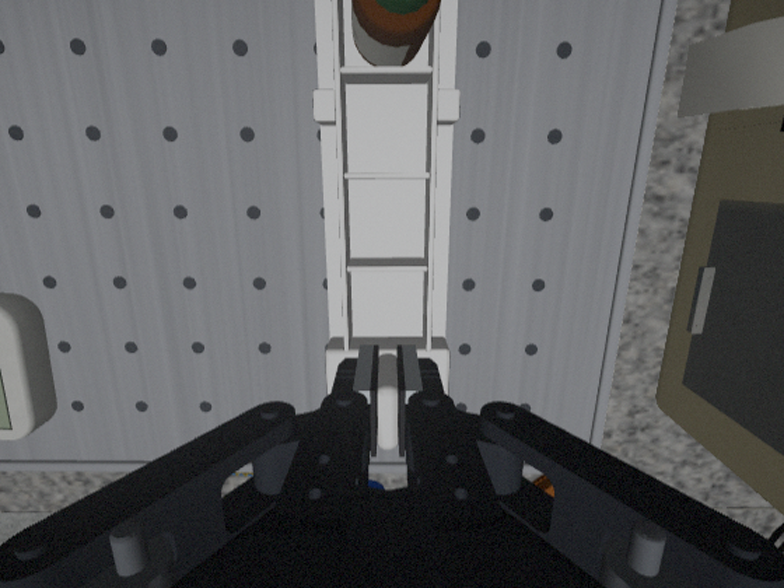

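Call:
{"api": "arm_command", "payload": {"delta_pos": [[0,0,-0.25],[0,0,-0.4],[0,0,-0.4],[0,0,-0.4],[0,0,-0.4],[0,0,-0.4],[0,0,-0.3],[0,0,-0.2]], "rotation": [[0,0,0],[0,0,0],[0,0,0],[0,0,0],[0,0,0],[0,0,0],[0,0,0],[0,0,0]]}}

```text
clock: 6.25
position: [0.4943, -0.2269, 0.2921]
tool_rot: [0.282, 1.567, -2.079]
force: [-2.8, -3.3, 3.8]
grip_width: 0.0065
```

```bash
python3 - <<'E'
from h import *
p,R=pose();s=monitor.observe();print(indock(p),R.as_matrix().round(3),s['force'],s['grip_width'],s['clock'])
a=cv2.imread('pics/w3_raw.png')
c=json.load(open('w3.json'));print('partition b1/b2 in dock',indock(px2w(c,387/1.4,70/1.4,.248+.024)),'b2/3',indock(px2w(c,387/1.4,176/1.4,.248+.024)))
E
```

```text
[-0.178  -0.0002  0.0441] [[-0.002  0.704 -0.71 ]
 [-0.003 -0.71  -0.704]
 [-1.     0.001  0.003]] [-2.8181353  -3.26322827  3.78673634] 0.006547849258933553 6.25
partition b1/b2 in dock [-0.1637 -0.0003  0.024 ] b2/3 [-0.1965 -0.0002  0.024 ]
```

Call:
{"api": "arm_command", "payload": {"delta_pos": [[0,0,-0.25],[0,0,-0.25],[0,0,-0.25],[0,0,-0.2],[0,0,-0.15],[0,0,-0.1]], "rotation": [[0,0,0],[0,0,0],[0,0,0],[0,0,0],[0,0,0],[0,0,0]]}}

```text
clock: 6.85
position: [0.5215, -0.2002, 0.292]
tool_rot: [0.174, 1.566, -2.188]
force: [-22.5, -16.5, 14.7]
grip_width: 0.007
```

```bash
python3 - <<'E'
from h import *
p,R=pose();s=monitor.observe();print(indock(p),R.as_matrix().round(3),s['force'],s['grip_width'],s['clock'])
E
```

```text
[-0.1398 -0.0005  0.044 ] [[-0.003  0.703 -0.711]
 [-0.004 -0.711 -0.703]
 [-1.     0.001  0.005]] [-22.49537211 -16.47981638  14.71013767] 0.007009626982172129 6.85
```

Call:
{"api": "arm_command", "payload": {"delta_pos": [[0,0,0],[0,0,0],[0,0,0],[0,0,0],[0,0,0]], "rotation": [[0,0,0],[0,0,0],[0,0,0],[0,0,0],[0,0,0]], "gripper": 0}}

```text
clock: 7.35
position: [0.5222, -0.1986, 0.2914]
tool_rot: [-0.122, 1.568, -2.483]
force: [0.6, -0.5, -0.6]
grip_width: 0.0428
```

Call:
{"api": "arm_command", "payload": {"delta_pos": [[-0.6,0,0],[-1,0,0],[-1,0,0],[-1,0,-0.5],[-1,0,-1],[0,0,-1],[0,0,0]], "rotation": [[0,0,0],[0,0,0],[0,0,0],[0,0,0],[0,0,0],[0,0,0],[0,0,0]]}}

```text
clock: 8.05
position: [0.5766, -0.1442, 0.4346]
tool_rot: [-0.696, 1.568, -3.059]
force: [-0.1, -0.0, -0.1]
grip_width: 0.0428
```

```bash
python3 - <<'E'
from h import *
p,R=pose();s=monitor.observe();print(indock(p),s['force'],s['grip_width'],s['clock'])
c=optics.camera_params('wrist');json.dump({k:np.array(v).tolist() for k,v in c.items()},open('w4.json','w'))
shot('wrist','w4',s=1.4)
for q in [(0,.0265,.0125),(0,-.0265,.0125),(-.037,.016,.024),(-.037,-.016,.024),(-.058,-.044,.02),(-.028,-.074,.045)]: print(q,np.array(w2px(c,dk(*q)))*1.4)
E
```

```text
[-0.0612  0.0003  0.1866] [-0.12478845 -0.00973566 -0.1081157 ] 0.04276649171345485 8.05
(0, 0.0265, 0.0125) [349.91499394 188.43202721]
(0, -0.0265, 0.0125) [424.9859771  188.00139573]
(-0.037, 0.016, 0.024) [364.99186384 243.05615047]
(-0.037, -0.016, 0.024) [410.45258711 242.81085099]
(-0.058, -0.044, 0.02) [448.40159695 270.49037175]
(-0.028, -0.074, 0.045) [501.72279694 233.60977608]
```

View pics/w4.png

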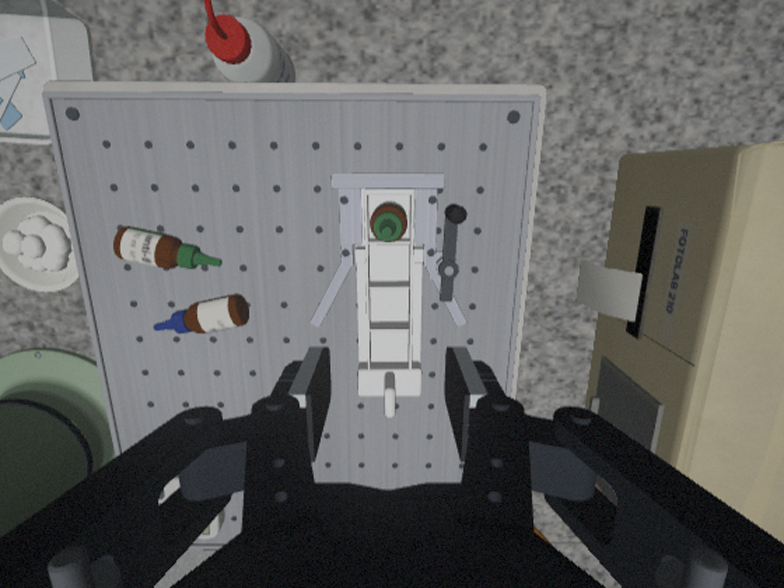

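The carrier is home: the nose edge is at the stop bar (388,189), and the bay 1/2 partition is near y 245 as predicted. The latch knob is at (456,213) and the pivot at (448,269). Next I'll check the clearance to the beige box and plan the knob grip.

```bash
python3 - <<'E'
from h import *
c=json.load(open('w4.json'))
g=lambda u,v,z: indock(px2w(c,u/1.4,v/1.4,z))
for z in (0,.1,.2,.3): print('box z',z,g(605,280,z), 'tray',g(578,285,z))
k=g(456,213,.248+.045);print('knob top',k,'lever angle',np.degrees(np.arctan2(-(k[1]+.044),k[0]+.058)),np.hypot(k[1]+.044,k[0]+.058))
print('q',monitor.observe()['qpos'].round(2))
p1,R1=plan(dk(-.016,-.046,.10),down(th),n=16,flip=False,k=2)
p,R=pose()
print('q7 dir test: rotvec', (R.inv()*down(th)).as_rotvec(), (R.inv()*down(th+np.pi)).as_rotvec())
E
```

```text
box z 0 [-0.1337 -0.3032 -0.248 ] tray [-0.1408 -0.2664 -0.248 ]
box z 0.1 [-0.1084 -0.2493 -0.148 ] tray [-0.1141 -0.219  -0.148 ]
box z 0.2 [-0.083  -0.1954 -0.048 ] tray [-0.0875 -0.1717 -0.048 ]
box z 0.3 [-0.0576 -0.1415  0.052 ] tray [-0.0609 -0.1243  0.052 ]
knob top [-0.0147 -0.0438  0.045 ] lever angle -0.26464375084406017 0.043300461891300886
q [ 0.41  0.36 -0.38  1.38  0.14  1.42 -0.76]
dp [[0.18, 0.09, -0.1], [0.18, 0.1, -0.09], [0.18, 0.11, -0.08], [0.18, 0.12, -0.07], [0.18, 0.13, -0.05], [0.18, 0.13, -0.04], [0.18, 0.13, -0.03], [0.18, 0.14, -0.02], [0.18, 0.14, -0.0], [0.18, 0.14, 0.01]] 
rot [[-0.94, 0.0, 0.0], [-0.94, 0.0, 0.0], [-0.94, 0.0, 0.0], [-0.94, 0.0, 0.0], [-0.94, 0.0, 0.0], [-0.94, 0.0, 0.0], [-0.94, 0.0, 0.0], [-0.94, 0.0, 0.0], [-0.94, 0.0, 0.0], [-0.94, 0.0, 0.0]]
dp [[0.18, 0.13, 0.02], [0.18, 0.13, 0.04], [0.18, 0.13, 0.05], [0.18, 0.12, 0.06], [0.18, 0.11, 0.07], [0.18, 0.11, 0.09]] 
rot [[-0.94, 0.0, 0.0], [-0.94, 0.0, 0.0], [-0.94, 0.0, 0.0], [-0.94, 0.0, 0.0], [-0.94, 0.0, 0.0], [-0.94, 0.0, 0.0]]
q7 dir test: rotvec [-1.57722893e+00  1.47884913e-03  2.76563477e-03] [ 1.56436145e+00  2.76077719e-03 -1.47625167e-03]
```

Call:
{"api": "arm_command", "payload": {"delta_pos": [[0.18,0.09,-0.1],[0.18,0.1,-0.09],[0.18,0.11,-0.08],[0.18,0.12,-0.07],[0.18,0.13,-0.05],[0.18,0.13,-0.04],[0.18,0.13,-0.03],[0.18,0.14,-0.02],[0.18,0.14,0],[0.18,0.14,0.01]], "rotation": [[-0.94,0,0],[-0.94,0,0],[-0.94,0,0],[-0.94,0,0],[-0.94,0,0],[-0.94,0,0],[-0.94,0,0],[-0.94,0,0],[-0.94,0,0],[-0.94,0,0]]}}

```text
clock: 9.1
position: [0.613, -0.1528, 0.3777]
tool_rot: [-1.031, 1.563, -2.382]
force: [0.6, 0.7, -0.1]
grip_width: 0.0425
```

Call:
{"api": "arm_command", "payload": {"delta_pos": [[0.18,0.13,0.02],[0.18,0.13,0.04],[0.18,0.13,0.05],[0.18,0.12,0.06],[0.18,0.11,0.07],[0.18,0.11,0.09],[0,0,0]], "rotation": [[-0.94,0,0],[-0.94,0,0],[-0.94,0,0],[-0.94,0,0],[-0.94,0,0],[-0.94,0,0],[0,0,0]]}}

```text
clock: 9.8
position: [0.634, -0.1585, 0.341]
tool_rot: [-1.786, 1.558, -2.525]
force: [0.1, -0.8, -0.3]
grip_width: 0.0428
```

```bash
python3 - <<'E'
from h import *
p,R=pose();print(indock(p),R.as_matrix().round(3),monitor.observe()['qpos'].round(2))
plan(dk(-.015,-.045,.040),down(th),n=3,k=2)
E
```

```text
[-0.0307 -0.0503  0.093 ] [[-0.011  0.673  0.739]
 [-0.008  0.739 -0.674]
 [-1.    -0.013 -0.003]] [ 0.57  0.57 -0.68  1.36  0.37  1.35  0.71]
dp [[0.59, 0.18, -0.05], [0.59, 0.18, -0.05], [0.59, 0.18, -0.06]] 
rot [[0.15, -0.01, 0.04], [0.15, -0.01, 0.04], [0.15, -0.01, 0.04]]
```

Call:
{"api": "arm_command", "payload": {"delta_pos": [[0,0.27,-0.08],[0,0.27,-0.08],[0.6,0,0],[0.6,0,0],[0.55,0,0],[0,0,0]], "rotation": [[0.2,0,0.05],[0.2,0,0.05],[0,0,0],[0,0,0],[0,0,0],[0,0,0]]}}

```text
clock: 10.4
position: [0.6411, -0.1422, 0.2889]
tool_rot: [-2.128, 1.57, -2.935]
force: [0.9, -0.4, 0.1]
grip_width: 0.0427
```

```bash
python3 - <<'E'
from h import *
p,R=pose();print(indock(p),R.as_matrix().round(3),monitor.observe()['qpos'].round(2))
c=optics.camera_params('wrist')
shot('wrist','w5',s=1.4)
E
```

```text
[-0.0142 -0.0438  0.0409] [[-0.     0.722  0.691]
 [-0.     0.691 -0.722]
 [-1.    -0.    -0.   ]] [ 0.54  0.61 -0.66  1.43  0.38  1.23  0.6 ]
```

View pics/w5.png

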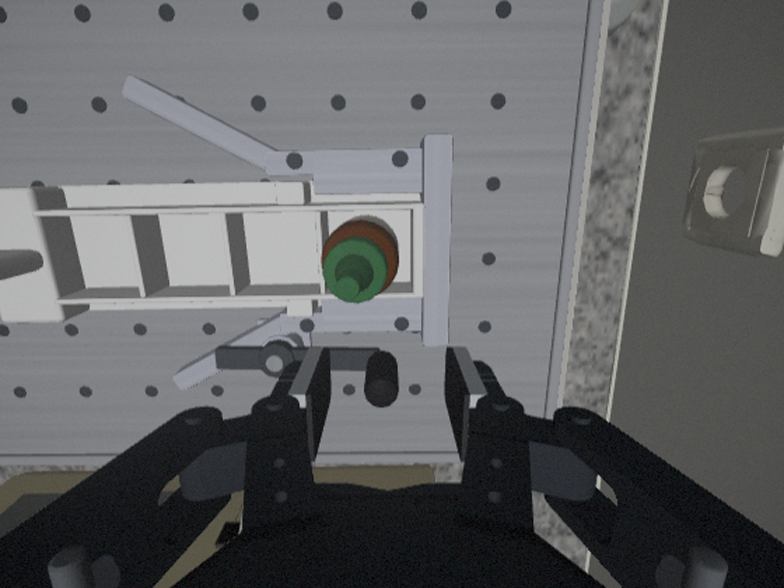

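Call:
{"api": "arm_command", "payload": {"delta_pos": [[0,0,0],[0,0,0],[0,0,0],[0,0,0],[0,0,0]], "rotation": [[0,0,0],[0,0,0],[0,0,0],[0,0,0],[0,0,0]], "gripper": 1, "grip_force": 20}}

```text
clock: 10.95
position: [0.64, -0.1445, 0.2927]
tool_rot: [-1.053, 1.567, -1.867]
force: [1.7, 1.5, -9.7]
grip_width: 0.0103
```

Call:
{"api": "arm_command", "payload": {"delta_pos": [[0,-0.03,0.28],[0,-0.08,0.27],[0,-0.13,0.25],[0,-0.18,0.21],[0,-0.22,0.17]], "rotation": [[0,0,0],[0,0,0],[0,0,0],[0,0,0],[0,0,0]]}}

```text
clock: 11.45
position: [0.6537, -0.1835, 0.2931]
tool_rot: [0.656, 1.568, -0.155]
force: [7.3, 2.7, -11.1]
grip_width: 0.0109
```

```bash
python3 - <<'E'
from h import *
p,R=pose();s=monitor.observe();v=indock(p);print(v,R.as_matrix().round(3),s['force'],s['grip_width']); print('phi',np.arctan2(-(v[1]+.044),v[0]+.058),np.hypot(v[1]+.044,v[0]+.058))
E
```

```text
[-0.0344 -0.082   0.0451] [[ 0.003  0.725  0.688]
 [-0.     0.688 -0.725]
 [-1.     0.002  0.002]] [  7.28693381   2.65386211 -11.06151718] 0.01089924147437521
phi 1.015040605682583 0.044732091388621664
```

Call:
{"api": "arm_command", "payload": {"delta_pos": [[0.05,-0.25,0.11],[0.03,-0.27,0.05],[0,-0.28,0.0],[0,-0.2,0],[0,-0.1,0]], "rotation": [[0,0,0],[0,0,0],[0,0,0],[0,0,0],[0,0,0]]}}

```text
clock: 11.95
position: [0.643, -0.2092, 0.2938]
tool_rot: [1.065, 1.542, 0.255]
force: [19.7, 15.2, -20.3]
grip_width: 0.011
```

```bash
python3 - <<'E'
from h import *
p,R=pose();s=monitor.observe();v=indock(p);print(v,R.as_matrix().round(3),s['force'],s['grip_width']); print('phi',np.arctan2(-(v[1]+.044),v[0]+.058),np.hypot(v[1]+.044,v[0]+.058))
E
```

```text
[-0.0601 -0.0926  0.0458] [[ 0.027  0.724  0.689]
 [ 0.007  0.689 -0.724]
 [-1.     0.025  0.014]] [ 19.66713447  15.2059515  -20.28816834] 0.010971544592191608
phi 1.6139793411320262 0.04864534921243757
```

Call:
{"api": "arm_command", "payload": {"delta_pos": [[0,0,0],[0,0,0],[0,0,0],[0,0,0]], "rotation": [[0,0,0],[0,0,0],[0,0,0],[0,0,0]], "gripper": 0}}

```text
clock: 12.35
position: [0.6445, -0.2117, 0.2955]
tool_rot: [0.99, 1.539, 0.179]
force: [0.3, 0.5, 0.0]
grip_width: 0.0426
```

Call:
{"api": "arm_command", "payload": {"delta_pos": [[-0.6,0,0],[-1,0,0],[-1,0,0],[-1,0,0],[-1,0,0],[-0.5,0,0],[0,0,0]], "rotation": [[0,0,0],[0,0,0],[0,0,0],[0,0,0],[0,0,0],[0,0,0],[0,0,0]]}}

```text
clock: 13.05
position: [0.6382, -0.2157, 0.4553]
tool_rot: [0.907, 1.54, 0.092]
force: [-0.1, -0.1, -1.1]
grip_width: 0.0426
```

```bash
python3 - <<'E'
from h import *
p,R=pose();s=monitor.observe();v=indock(p);print(v,p,R.as_matrix().round(3),s['qpos'].round(2))
c=optics.camera_params('wrist');json.dump({k:np.array(v).tolist() for k,v in c.items()},open('w6.json','w'))
shot('wrist','w6',s=1.4)
E
```

```text
[-0.068  -0.0939  0.2073] [ 0.63824684 -0.21571448  0.45529653] [[ 0.031  0.727  0.686]
 [ 0.003  0.686 -0.728]
 [-1.     0.024  0.019]] [ 0.62  0.54 -0.67  1.12  0.32  1.55  0.77]
```

View pics/w6.png

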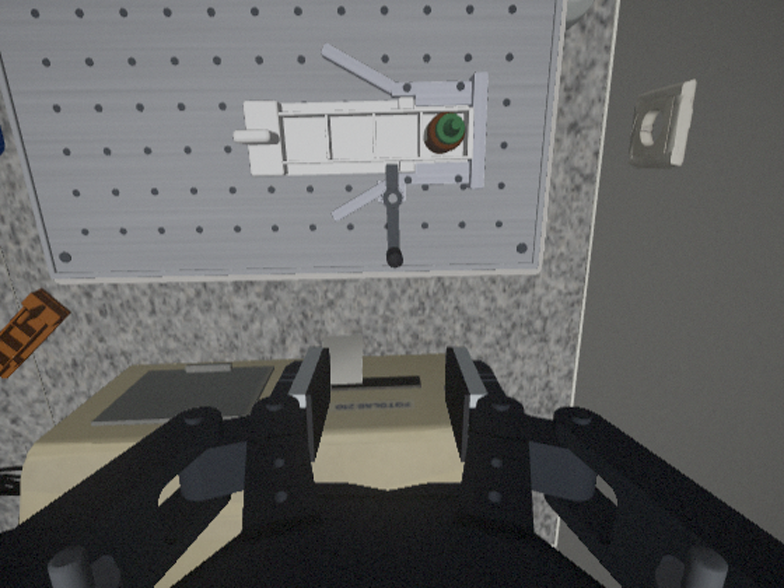

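The latch is shut: the lever runs square to the lane from (392,168) to (394,258), with its nose just behind the lug at (405,167). I'll fit a simple arm model to the recorded poses to check that the tilted bottle poses are reachable.

```bash
cat > kin.py <<'E'
from h import *
S=[([1.24779061,.52200914,-.03634023,1.59999061,.02117833,1.02106035,-.11281295],[.15622982,-.60484516,.24473483],[-1.52396675,1.56971276,1.87040817]),
([1.244,.448,-.031,1.482,.014,1.218,-.107],[.1559,-.604,.3357],[-1.504,1.565,1.89]),
([.53,.23,-.46,1.49,.09,1.46,-.58],[.50117,-.13832,.46738],[-1.586,1.554,2.483]),
([.81,.23,-.35,1.74,.08,1.19,-.15],[.40315,-.29972,.36133],[-2.002,1.566,2.119]),
([.41,.36,-.38,1.38,.14,1.42,-.76],[.5766,-.1442,.4346],[-.696,1.568,-3.059]),
([.57,.57,-.68,1.36,.37,1.35,.71],[.634,-.1585,.341],[-1.786,1.558,-2.525]),
([.54,.61,-.66,1.43,.38,1.23,.6],[.6411,-.1422,.2889],[-2.128,1.57,-2.935]),
([.62,.54,-.67,1.12,.32,1.55,.77],[.6382,-.2157,.4553],[.907,1.54,.092])]
def fk(q,P):
    h,L1,L2,L3,e,w,c,g=P; R=Ro.from_euler('z',c);p=np.array([0,0,h])
    for i,(L,o) in enumerate([(L1,e),(L2,-e),(L3,w)]):
        R=R*Ro.from_euler('z',-q[2*i])*Ro.from_euler('y',q[2*i+1])
        p=p+R.apply([o,0,L])
    R=R*Ro.from_euler('z',-q[6]+g)
    M=R.as_matrix(); return p,Ro.from_matrix(np.c_[M[:,2],M[:,0],M[:,1]])
LO=np.array([-2.91,-.3,-1.5,.17,-1.26,.16,-2.52])+.03;HI=np.array([2.91,2.13,1.42,2.43,4.41,1.93,2.52])-.03
def fitP():
    def f(P):
        r=[]
        for q,p,e in S:
            a,b=fk(q,P); r+=[*(a-np.array(p)),*(.3*(b.inv()*Ro.from_euler('xyz',e)).as_rotvec())]
        return r
    best=min((least_squares(f,[.35,.4,.4,.35,0,0,0,g]) for g in (0,1.57,3.14,-1.57)),key=lambda s:s.cost)
    best2=min((least_squares(f,[.35,.4,.4,.35,0,0,c,g]) for g in (0,1.57,3.14,-1.57) for c in(-3,-1.5,0,1.5)),key=lambda s:s.cost)
    return best2.x,np.abs(best2.fun).max()
def ik(P,p,R,q0):
    def f(q):
        a,b=fk(q,P); return np.r_[(a-p)*10,3*(b.inv()*R).as_rotvec(),.01*(q-q0)]
    s=least_squares(f,np.clip(q0,LO,HI),bounds=(LO,HI)); a,b=fk(s.x,P); return s.x,np.linalg.norm(a-p),(b.inv()*R).magnitude()
E
python3 - <<'E'
from kin import *
P,err=fitP();print(P.round(4),err); np.save('P.npy',P)
E
```

```text
[ 0.2115  0.5295  0.4067  0.2107 -0.0075 -0.0222 -0.0952 -3.2397] 0.011077090383655508
```

```bash
cat >> kin.py <<'E'
from scipy.spatial.transform import Slerp
B={'g':(np.array([.4532,.0111]),np.array([.558,-.830])),'b':(np.array([.4791,-.0867]),np.array([-.833,.553]))}
def rb(b,n): return Ro.from_matrix(np.c_[b,n,np.cross(b,n)])
UP=np.array([0,0,1.])
def grasp(name,a,flip,s=.059,off=.008):
    # off: distance of bottle axis ahead of TCP along fingers
    o,b=B[name]; b=np.array([*b/np.linalg.norm(b),0]); f=-np.sin(a)*b-np.cos(a)*UP; j=np.cross(b,UP)*(1-2*flip)
    p=np.array([*o,.26])+s*b-off*f; return p,tool(f,j),rb(b,UP)
def place(name,a,flip,haz,x,base=.0055,s=.059,off=.008,y=0):
    p,R,r0=grasp(name,a,flip,s,off); h=np.array([np.cos(haz),np.sin(haz),0]); R1=rb(UP,-h)*r0.inv()*R
    f=R1.apply([1,0,0]); return dk(x,y,base)+s*UP-off*f,R1
E
python3 - <<'E'
from kin import *
P=np.load('P.npy'); q0=monitor.observe()['qpos']; up=np.array([0,0,.1])
for n in 'gb':
  for fl in (0,1):
    for a in (0,20,35):
      p,R,_=grasp(n,np.radians(a),fl); qa,e1,e2=ik(P,p+up,R,q0)
      if e1>.005 or e2>.03: print(n,fl,a,'grasp bad',round(e1,3),round(e2,3)); continue
      for hz in range(-180,180,30):
        p1,R1=place(n,np.radians(a),fl,np.radians(hz-15),-.0865)
        sl=Slerp([0,1],Ro.concatenate([R,R1])); q=qa; w=0; dq=0
        for t in np.linspace(0,1,13)[1:]:
          qn,e1,e2=ik(P,(p+up)*(1-t)+(p1+up*.6)*t,sl(t),q); w=max(w,e1*20,e2); dq=max(dq,np.abs(qn-q).max()); q=qn
        q,e1,e2=ik(P,p1,R1,q); w=max(w,e1*20,e2)
        if w<.06: print(n,fl,a,'haz',hz-15,round(w,3),'dq',round(dq,2),q.round(2))
E
```

```text
g 0 0 grasp bad 0.084 0.359
g 0 20 grasp bad 0.092 0.49
g 0 35 grasp bad 0.078 0.578
g 1 0 haz -135 0.0 dq 0.32 [-0.5   0.94  0.73  1.41  0.74  1.85 -0.64]
g 1 0 haz -105 0.0 dq 0.17 [-0.09  0.68 -0.13  1.7   1.36  1.88 -0.95]
g 1 0 haz -75 0.0 dq 0.16 [ 0.08  0.57 -0.36  2.    1.78  1.65 -1.04]
g 1 0 haz -45 0.0 dq 0.24 [ 0.31  0.47 -0.47  2.23  2.34  1.37 -1.18]
g 1 0 haz -15 0.0 dq 0.6 [ 0.8   0.49 -0.74  2.31  3.1   1.13 -1.32]
g 1 20 haz -135 0.0 dq 0.31 [-0.34  0.76  0.44  1.39  0.65  1.82 -0.77]
g 1 20 haz -105 0.0 dq 0.12 [ 0.04  0.59 -0.29  1.66  1.19  1.72 -0.88]
g 1 20 haz -75 0.0 dq 0.15 [ 0.15  0.45 -0.39  1.94  1.54  1.34 -0.85]
g 1 20 haz -45 0.0 dq 0.26 [ 0.38  0.34 -0.49  2.14  2.05  0.91 -0.92]
g 1 20 haz -15 0.0 dq 0.88 [ 1.19  0.6  -1.3   2.21  2.57  0.72 -0.71]
g 1 35 haz -135 0.0 dq 0.27 [-0.05  0.64  0.    1.4   0.67  1.81 -0.92]
g 1 35 haz -105 0.0 dq 0.12 [ 0.11  0.52 -0.32  1.64  1.02  1.56 -0.8 ]
g 1 35 haz -75 0.0 dq 0.15 [ 0.22  0.39 -0.41  1.88  1.3   1.16 -0.64]
g 1 35 haz -45 0.0 dq 0.28 [ 0.41  0.28 -0.46  2.05  1.64  0.65 -0.53]
g 1 35 haz -15 0.0 dq
[... 1407 characters left out ...]
 0.001 dq 0.89 [-0.61  1.05  1.    1.42  0.59  1.73 -0.5 ]
b 1 0 haz -105 0.0 dq 0.24 [-0.21  0.68  0.05  1.7   1.3   1.79 -0.93]
b 1 0 haz -75 0.0 dq 0.16 [ 0.15  0.58 -0.46  2.    1.81  1.7  -1.03]
b 1 0 haz -45 0.0 dq 0.24 [ 0.27  0.46 -0.42  2.23  2.34  1.35 -1.19]
b 1 0 haz 45 0.053 dq 0.42 [ 1.35  0.98 -1.28  1.99 -1.23  0.64 -2.39]
b 1 35 haz -135 0.0 dq 0.36 [-0.05  0.64  0.    1.4   0.67  1.81 -0.92]
b 1 35 haz -105 0.0 dq 0.37 [ 0.49  0.68 -0.94  1.64  1.25  1.85 -0.93]
b 1 35 haz -45 0.0 dq 0.49 [ 0.93  0.5  -1.2   2.06  1.74  1.02 -0.49]
b 1 35 haz 75 0.039 dq 0.35 [-0.08  0.67  0.89  1.62 -1.21  1.85 -2.39]
b 1 35 haz 105 0.033 dq 0.23 [ 0.46  0.65 -0.07  1.38 -0.63  1.81 -2.42]
```

```bash
python3 - <<'E'
from kin import *
c=json.load(open('w4.json'))
g=lambda u,v:px2w(c,u/1.4,v/1.4,.26)[:2].round(4)
gb,gt,bb,bt=g(115,245),g(221,262),g(248,306),g(155,327)
print(gb,gt,np.linalg.norm(gb-gt),(gt-gb)/np.linalg.norm(gb-gt));print(bb,bt,np.linalg.norm(bb-bt),(bt-bb)/np.linalg.norm(bb-bt))
p,R,_=grasp('g',np.radians(25),1,off=.009);print(p)
P=np.load('P.npy');print(ik(P,p,R,monitor.observe()['qpos']))
plan(p+[0,0,.12],R,n=20,flip=False,k=2)
E
```

```text
[0.4509 0.013 ] [ 0.4956 -0.0504] 0.07757351352104658 [ 0.57622761 -0.81728927]
[ 0.483  -0.0865] [ 0.419  -0.0459] 0.07579155625793679 [-0.84442124  0.53567972]
[ 0.48823976 -0.04102008  0.26815677]
(array([ 0.63729121,  0.48040417, -0.71574458,  1.7803977 , -0.04368226,
        1.25172069,  0.54704738]), np.float64(2.5892254783939605e-06), 8.458862232838541e-06)
dp [[0.1, 0.02, -0.39], [0.11, 0.01, -0.38], [0.12, 0.01, -0.38], [0.13, 0.01, -0.38], [0.14, 0.0, -0.37], [0.15, -0.0, -0.37], [0.15, -0.0, -0.37], [0.16, -0.01, -0.36], [0.17, -0.01, -0.36], [0.18, -0.01, -0.36]] 
rot [[0.08, 0.22, 0.01], [0.08, 0.22, 0.01], [0.08, 0.22, 0.01], [0.08, 0.22, 0.01], [0.08, 0.22, 0.01], [0.08, 0.22, 0.01], [0.08, 0.22, 0.01], [0.08, 0.22, 0.01], [0.08, 0.22, 0.01], [0.08, 0.22, 0.01]]
dp [[0.19, -0.02, -0.35], [0.2, -0.02, -0.35], [0.2, -0.02, -0.34], [0.21, -0.03, -0.34], [0.22, -0.03, -0.33], [0.23, -0.03, -0.33], [0.23, -0.03, -0.32], [0.24, -0.04, -0.32], [0.25, -0.04, -0.31], [0.25, -0.04, -0.3]] 
rot [[0.08, 0.22, 0.01], [0.08, 0.22, 0.01], [0.08, 0.22, 0.01], [0.08, 0.22, 0.01], [0.08, 0.22, 0.01], [0.08, 0.22, 0.01], [0.08, 0.22, 0.01], [0.08, 0.22, 0.01], [0.08, 0.22, 0.01], [0.08, 0.22, 0.01]]
```

```bash
sed -i "s/^B=.*/B={'g':(np.array([.4539,.0095]),np.array([.567,-.824])),'b':(np.array([.4796,-.0856]),np.array([-.839,.544]))}/" kin.py
```

Call:
{"api": "arm_command", "payload": {"delta_pos": [[0.2,0.04,-0.78],[0.24,0.02,-0.76],[0.28,0,-0.74],[0.3,0,-0.74],[0.34,-0.02,-0.72],[0.38,-0.04,-0.7],[0.4,-0.04,-0.68],[0.44,-0.06,-0.66],[0.46,-0.06,-0.64],[0.5,-0.08,-0.62]], "rotation": [[0.16,0.44,0.02],[0.16,0.44,0.02],[0.16,0.44,0.02],[0.16,0.44,0.02],[0.16,0.44,0.02],[0.16,0.44,0.02],[0.16,0.44,0.02],[0.16,0.44,0.02],[0.16,0.44,0.02],[0.16,0.44,0.02]], "gripper": 0.3}}

```text
clock: 14.1
position: [0.4809, -0.0363, 0.3794]
tool_rot: [-3.133, 1.101, 2.156]
force: [1.2, -0.2, -0.1]
grip_width: 0.0301
```

```bash
python3 - <<'E'
from kin import *
p0,R0=pose(); print(p0,monitor.observe()['qpos'].round(2),monitor.observe()['grip_width'])
p,R,_=grasp('g',np.radians(25),1,off=.009);print(p)
p1,R1=plan(p+[0,0,.07],R,n=4,flip=False,k=2)
plan(p,R,n=4,flip=False,p0=p1,R0=R1,k=2)
E
```

```text
[ 0.48091426 -0.03628882  0.37939398] [ 0.7   0.45 -0.77  1.56 -0.1   1.5   0.54] 0.030061826056664336
[ 0.48950134 -0.04223811  0.26815677]
dp [[0.27, 0.03, 0.23], [0.27, 0.03, 0.23], [0.27, 0.03, 0.22], [0.28, 0.03, 0.22]] 
rot [[-0.06, -0.08, -0.02], [-0.06, -0.08, -0.02], [-0.06, -0.08, -0.02], [-0.06, -0.08, -0.02]]
dp [[0.53, -0.0, 0.25], [0.53, -0.0, 0.25], [0.53, -0.0, 0.25], [0.53, -0.0, 0.25]] 
rot [[0.0, 0.0, 0.0], [0.0, 0.0, 0.0], [0.0, 0.0, 0.0], [0.0, 0.0, 0.0]]
```

Call:
{"api": "arm_command", "payload": {"delta_pos": [[0.27,0.03,0.23],[0.27,0.03,0.23],[0.27,0.03,0.22],[0.28,0.03,0.22],[0,0,0]], "rotation": [[-0.06,-0.08,-0.02],[-0.06,-0.08,-0.02],[-0.06,-0.08,-0.02],[-0.06,-0.08,-0.02],[0,0,0]]}}

```text
clock: 14.6
position: [0.4885, -0.0439, 0.3319]
tool_rot: [-3.133, 1.136, 2.184]
force: [0.2, -0.7, -0.0]
grip_width: 0.0302
```

```bash
python3 - <<'E'
from kin import *
p0,R0=pose(); print(p0)
p,R,_=grasp('g',np.radians(25),1,off=.009)
plan(p,R,n=4,flip=False,k=2)
c=optics.camera_params('wrist');shot('wrist','w7',s=1.4)
o,b=B['g'];b=b/np.linalg.norm(b)
for s in (0,.046,.059,.073): print(s,np.array(w2px(c,[*(o+b*s),.26]))*1.4)
o,b=B['b'];b=b/np.linalg.norm(b)
for s in (0,.046,.073): print(s,np.array(w2px(c,[*(o+b*s),.26]))*1.4)
E
```

```text
[ 0.4884632  -0.0439488   0.33185426]
dp [[0.48, 0.02, 0.22], [0.48, 0.02, 0.22], [0.48, 0.02, 0.22], [0.48, 0.02, 0.22]] 
rot [[0.0, 0.0, 0.01], [0.0, 0.0, 0.01], [0.0, 0.0, 0.01], [0.0, 0.0, 0.01]]
0 [390.17414355 256.48761328]
0.046 [390.09815807 342.53657577]
0.059 [390.07575409 367.90772713]
0.073 [390.05114368 395.77752798]
0 [324.92545777 436.25360032]
0.046 [293.11684955 350.91238711]
0.073 [275.3560723  303.26093792]
```

View pics/w7.png

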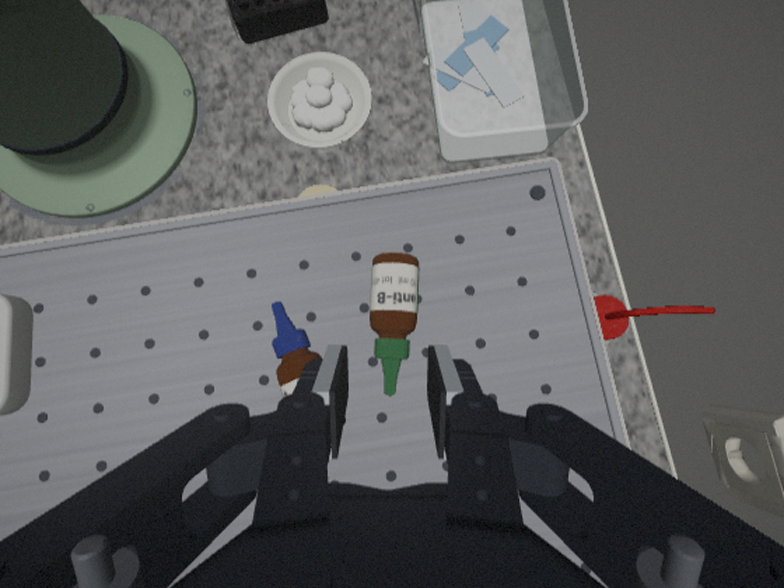

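The prediction matches the green bottle: the tip is at (390,394) and the cap collar at (391,349). I'll descend with the grip centred 55 mm along the bottle.

```bash
python3 - <<'E'
from kin import *
p,R,_=grasp('g',np.radians(25),1,s=.055,off=.009)
plan(p,R,n=4,flip=False,k=2);print(p)
E
```

```text
dp [[0.5, 0.02, 0.19], [0.5, 0.02, 0.19], [0.5, 0.01, 0.19], [0.5, 0.01, 0.19]] 
rot [[0.0, 0.0, 0.01], [0.0, 0.0, 0.01], [0.0, 0.0, 0.01], [0.0, 0.0, 0.01]]
[ 0.48723387 -0.03894288  0.26815677]
```

Call:
{"api": "arm_command", "payload": {"delta_pos": [[0.5,0.02,0.19],[0.5,0.02,0.19],[0.5,0.01,0.19],[0.5,0.01,0.19],[0,0,0]], "rotation": [[0,0,0.01],[0,0,0.01],[0,0,0.01],[0,0,0.01],[0,0,0]]}}

```text
clock: 15.15
position: [0.4891, -0.0392, 0.2682]
tool_rot: [3.133, 1.138, 2.166]
force: [0.0, -0.2, -0.3]
grip_width: 0.0297
```

```bash
python3 - <<'E'
from kin import *
p,R,_=grasp('g',np.radians(25),1,s=.055,off=.009)
p0,R0=pose();print(p0-p,(R0.inv()*R).as_rotvec(),monitor.observe()['force'])
E
```

```text
[ 1.90989023e-03 -2.76049785e-04  7.55502107e-05] [ 0.00123901  0.00402972 -0.00323374] [ 0.00941592 -0.20195983 -0.25110903]
```

Now I'll close on the cap, then lift.

Call:
{"api": "arm_command", "payload": {"delta_pos": [[0,0,0],[0,0,0],[0,0,0],[0,0,0],[0,0,0]], "rotation": [[0,0,0],[0,0,0],[0,0,0],[0,0,0],[0,0,0]], "gripper": 1, "grip_force": 40}}

```text
clock: 15.65
position: [0.4905, -0.0394, 0.2712]
tool_rot: [3.128, 1.141, 2.16]
force: [0.0, -0.3, -0.5]
grip_width: 0.01
```

```bash
python3 - <<'E'
from kin import *
p0,R0=pose();s=monitor.observe();print(p0,s['force'],s['grip_width'],s['qpos'].round(2))
p,R,_=grasp('g',np.radians(25),1,s=.055,off=.009)
print(p0-p,(R0.inv()*R).as_rotvec())
# actual off given pose now; bottle axis at z=.26
f=R0.apply([1,0,0]);print('f',f,'off now',(p0[2]-.26)/-f[2])
up=p0+[0,0,.10]
plan(up,R0,n=4,flip=False,k=2)
p1,R1=place('g',np.radians(25),1,th-np.pi/2,-.0865,s=.055,off=.009)
print('target',p1,indock(p1))
plan(p1+[0,0,.06],R1,n=20,flip=False,p0=up,R0=R0,k=2)
E
```

```text
[ 0.49051104 -0.0394245   0.27121417] [ 0.03171698 -0.29869065 -0.45721867] 0.009963908166303347 [ 0.67  0.55 -0.74  1.69 -0.    1.26  0.57]
[ 0.00327717 -0.00048163  0.0030574 ] [ 0.00182103  0.00668284 -0.00560505]
f [-0.23150662  0.34633831 -0.90909541] off now 0.012335530173331676
dp [[-0.76, 0.0, -0.35], [-0.76, 0.0, -0.35], [-0.76, 0.0, -0.35], [-0.76, 0.0, -0.35]] 
rot [[0.0, 0.0, 0.0], [0.0, 0.0, 0.0], [0.0, 0.0, 0.0], [0.0, 0.0, 0.0]]
target [ 0.55316252 -0.15646988  0.31230356] [-0.0865  0.0082  0.0643]
dp [[-0.09, -0.02, 0.2], [-0.08, -0.03, 0.21], [-0.06, -0.03, 0.21], [-0.05, -0.03, 0.21], [-0.03, -0.03, 0.22], [-0.01, -0.03, 0.22], [0.01, -0.04, 0.22], [0.02, -0.04, 0.22], [0.04, -0.04, 0.21], [0.06, -0.04, 0.21]] 
rot [[-0.09, -0.74, 0.03], [-0.09, -0.74, 0.03], [-0.09, -0.74, 0.03], [-0.09, -0.74, 0.03], [-0.09, -0.74, 0.03], [-0.09, -0.74, 0.03], [-0.09, -0.74, 0.03], [-0.09, -0.74, 0.03], [-0.09, -0.74, 0.03], [-0.09, -0.74, 0.03]]
dp [[0.07, -0.04, 0.2], [0.09, -0.05, 0.2], [0.1, -0.05, 0.19], [0.12, -0.05, 0.18], [0.13, -0.05, 0.17], [0.14, -0.05, 0.16], [0.15, -0.06, 0.15], [0.17, -0.06, 0.13], [0.18, -0.06, 0.12], [0.18, -0.06, 0.11]] 
rot [[-0.09, -0.74, 0.03], [-0.09, -0.74, 0.03], [-0.09, -0.74, 0.03], [-0.09, -0.74, 0.03], [-0.09, -0.74, 0.03], [-0.09, -0.74, 0.03], [-0.09, -0.74, 0.03], [-0.09, -0.74, 0.03], [-0.09, -0.74, 0.03], [-0.09, -0.74, 0.03]]
```

```bash
cat >> kin.py <<'E'
def savegrasp(n,fn):
    p0,R0=pose(); np.savez(fn,p=p0,R=R0.as_matrix(),n=n)
def goal(fn,haz,x,base=.0055,y=0):
    d=np.load(fn); n=str(d['n']); o,b=B[n]; b=np.array([*b/np.linalg.norm(b),0]); r0=rb(b,UP); R0=Ro.from_matrix(d['R'])
    h=np.array([np.cos(haz),np.sin(haz),0]); Q=rb(UP,-h)*r0.inv()
    return dk(x,y,base)+Q.apply(d['p']-np.array([*o,.26])),Q*R0
E
python3 - <<'E'
from kin import *
savegrasp('g','gg.npz'); print(goal('gg.npz',th-np.pi/2,-.0865))
E
```

```text
(array([ 0.55272394, -0.15259116,  0.31455806]), Rotation.from_matrix(array([[ 6.45581325e-01,  7.04305403e-01,  2.95260312e-01],
                            [-6.40086479e-01,  7.09896761e-01, -2.93829694e-01],
                            [-4.16550180e-01,  6.98829930e-04,  9.09112457e-01]])))
```

Call:
{"api": "arm_command", "payload": {"delta_pos": [[-0.4,0,-0.19],[-0.76,0,-0.35],[-0.76,0,-0.35],[-0.76,0,-0.35],[-0.4,0,-0.19],[0,0,0]], "rotation": [[0,0,0],[0,0,0],[0,0,0],[0,0,0],[0,0,0],[0,0,0]]}}

```text
clock: 16.25
position: [0.4894, -0.0387, 0.382]
tool_rot: [3.124, 1.142, 2.158]
force: [0.7, -0.3, -0.9]
grip_width: 0.0094
```

```bash
python3 - <<'E'
from kin import *
p0,R0=pose();s=monitor.observe();print(p0,s['grip_width'])
p1,R1=goal('gg.npz',th-np.pi/2,-.0865)
plan(p1+[0,0,.07],R1,n=20,flip=False,k=2)
E
```

```text
[ 0.48935305 -0.0386953   0.38201125] 0.009422284127641786
dp [[-0.09, -0.02, 0.19], [-0.08, -0.02, 0.2], [-0.06, -0.02, 0.21], [-0.05, -0.03, 0.21], [-0.03, -0.03, 0.21], [-0.01, -0.03, 0.21], [0.0, -0.03, 0.21], [0.02, -0.03, 0.21], [0.04, -0.04, 0.21], [0.05, -0.04, 0.21]] 
rot [[-0.09, -0.75, 0.03], [-0.09, -0.75, 0.03], [-0.09, -0.75, 0.03], [-0.09, -0.75, 0.03], [-0.09, -0.75, 0.03], [-0.09, -0.75, 0.03], [-0.09, -0.75, 0.03], [-0.09, -0.75, 0.03], [-0.09, -0.75, 0.03], [-0.09, -0.75, 0.03]]
dp [[0.07, -0.04, 0.2], [0.08, -0.04, 0.2], [0.1, -0.05, 0.19], [0.11, -0.05, 0.18], [0.13, -0.05, 0.17], [0.14, -0.05, 0.16], [0.15, -0.05, 0.15], [0.16, -0.06, 0.13], [0.17, -0.06, 0.12], [0.18, -0.06, 0.11]] 
rot [[-0.09, -0.75, 0.03], [-0.09, -0.75, 0.03], [-0.09, -0.75, 0.03], [-0.09, -0.75, 0.03], [-0.09, -0.75, 0.03], [-0.09, -0.75, 0.03], [-0.09, -0.75, 0.03], [-0.09, -0.75, 0.03], [-0.09, -0.75, 0.03], [-0.09, -0.75, 0.03]]
```

Call:
{"api": "arm_command", "payload": {"delta_pos": [[-0.09,-0.02,0.19],[-0.08,-0.02,0.2],[-0.06,-0.02,0.21],[-0.05,-0.03,0.21],[-0.03,-0.03,0.21],[-0.01,-0.03,0.21],[0,-0.03,0.21],[0.02,-0.03,0.21],[0.04,-0.04,0.21],[0.05,-0.04,0.21]], "rotation": [[-0.09,-0.75,0.03],[-0.09,-0.75,0.03],[-0.09,-0.75,0.03],[-0.09,-0.75,0.03],[-0.09,-0.75,0.03],[-0.09,-0.75,0.03],[-0.09,-0.75,0.03],[-0.09,-0.75,0.03],[-0.09,-0.75,0.03],[-0.09,-0.75,0.03]]}}

```text
clock: 17.25
position: [0.5208, -0.0974, 0.3833]
tool_rot: [0.109, 1.183, -0.77]
force: [0.6, -0.0, -0.2]
grip_width: 0.01
```

```bash
python3 - <<'E'
from kin import *
p0,R0=pose();s=monitor.observe();print(p0,s['grip_width'],s['qpos'].round(2))
p1,R1=goal('gg.npz',th-np.pi/2,-.0865)
plan(p1+[0,0,.07],R1,n=10,flip=False,k=2)
E
```

```text
[ 0.52076352 -0.09743717  0.38332009] 0.009957315559368607 [ 0.55  0.14 -0.72  1.88  0.49  0.97  0.29]
dp [[0.07, -0.04, 0.2], [0.09, -0.04, 0.19], [0.1, -0.04, 0.18], [0.12, -0.04, 0.17], [0.13, -0.04, 0.16], [0.14, -0.05, 0.15], [0.15, -0.05, 0.14], [0.16, -0.05, 0.13], [0.17, -0.05, 0.12], [0.18, -0.05, 0.1]] 
rot [[-0.09, -0.72, 0.03], [-0.09, -0.72, 0.03], [-0.09, -0.72, 0.03], [-0.09, -0.72, 0.03], [-0.09, -0.72, 0.03], [-0.09, -0.72, 0.03], [-0.09, -0.72, 0.03], [-0.09, -0.72, 0.03], [-0.09, -0.72, 0.03], [-0.09, -0.72, 0.03]]
```

Call:
{"api": "arm_command", "payload": {"delta_pos": [[0.07,-0.04,0.2],[0.09,-0.04,0.19],[0.1,-0.04,0.18],[0.12,-0.04,0.17],[0.13,-0.04,0.16],[0.14,-0.05,0.15],[0.15,-0.05,0.14],[0.16,-0.05,0.13],[0.17,-0.05,0.12],[0.18,-0.05,0.1]], "rotation": [[-0.09,-0.72,0.03],[-0.09,-0.72,0.03],[-0.09,-0.72,0.03],[-0.09,-0.72,0.03],[-0.09,-0.72,0.03],[-0.09,-0.72,0.03],[-0.09,-0.72,0.03],[-0.09,-0.72,0.03],[-0.09,-0.72,0.03],[-0.09,-0.72,0.03]]}}

```text
clock: 18.25
position: [0.5527, -0.1508, 0.3863]
tool_rot: [0.002, 0.396, -0.77]
force: [0.4, -0.9, 0.5]
grip_width: 0.0099
```

```bash
python3 - <<'E'
from kin import *
p0,R0=pose();s=monitor.observe();print(p0,s['grip_width'],s['qpos'].round(2))
p1,R1=goal('gg.npz',th-np.pi/2,-.0865); print(p1)
plan(p1+[0,0,.06],R1,n=3,flip=False,k=2)
w=optics.grab_frame('wrist')[:,:,::-1];sc=optics.grab_frame('scene')[:,:,::-1];t=optics.grab_frame('top')[:,:,::-1]
big=lambda i,r,h:cv2.resize(i[r[1]:r[3],r[0]:r[2]],(400,h),interpolation=cv2.INTER_CUBIC)
cv2.imwrite('pics/w8.png',np.hstack([big(w,(0,0,560,420),300),big(sc,(160,150,360,300),300)]))
c=optics.camera_params('wrist');print([np.array(w2px(c,dk(-.0865,0,z)))/1.4 for z in (.0755,.148)])
E
```

```text
[ 0.55267273 -0.15078686  0.38633193] 0.009865481670313198 [ 0.3   0.22 -0.69  2.3   1.71  1.11 -0.82]
[ 0.55272394 -0.15259116  0.31455806]
dp [[0.06, -0.01, -0.12], [0.07, -0.01, -0.11], [0.07, -0.01, -0.11]] 
rot [[0.01, 0.11, -0.03], [0.01, 0.11, -0.03], [0.01, 0.11, -0.03]]
[array([192.28034618, 114.97379936]), array([191.93905697, 211.68467619])]
```

View pics/w8.png

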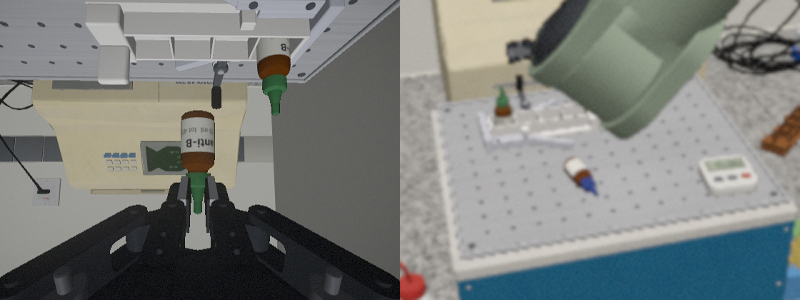

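The green bottle is held upright and centred in the jaws, with its base at (197,112) and tip at (198,212). My target assumed about 3 mm of sideways offset, which the closing jaws removed. I'll correct for that and lower it into bay 3.

```bash
python3 - <<'E'
s=open('kin.py').read()
s=s.replace("return dk(x,y,base)+Q.apply(d['p']-np.array([*o,.26])),Q*R0","v=r0.inv().apply(d['p']-np.array([*o,.26])); print('grip s,n,lat',v); v[2]=0\n    return dk(x,y,base)+(Q*r0).apply(v),Q*R0")
open('kin.py','w').write(s)
from kin import *
p1,R1=goal('gg.npz',th-np.pi/2,-.0865); print(p1)
a=plan(p1+[0,0,.045],R1,n=3,flip=False,k=2)
plan(p1+[0,0,.001],R1,n=4,flip=False,k=2,p0=a[0],R0=a[1])
E
```

```text
grip s,n,lat [ 0.06105806  0.01121417 -0.00242674]
[ 0.55100472 -0.15430387  0.31455806]
dp [[0.13, -0.04, -0.25], [0.13, -0.04, -0.25], [0.13, -0.04, -0.25]] 
rot [[0.02, 0.08, -0.03], [0.02, 0.08, -0.03], [0.02, 0.08, -0.03]]
dp [[0.15, -0.0, -0.33], [0.15, -0.0, -0.33], [0.15, -0.0, -0.33], [0.15, -0.0, -0.33]] 
rot [[0.0, 0.0, 0.0], [0.0, 0.0, 0.0], [0.0, 0.0, 0.0], [0.0, 0.0, 0.0]]
```

Call:
{"api": "arm_command", "payload": {"delta_pos": [[0.13,-0.04,-0.25],[0.13,-0.04,-0.25],[0.13,-0.04,-0.25],[0,0,0]], "rotation": [[0.02,0.08,-0.03],[0.02,0.08,-0.03],[0.02,0.08,-0.03],[0,0,0]]}}

```text
clock: 18.8
position: [0.5508, -0.1549, 0.3583]
tool_rot: [0.004, 0.435, -0.785]
force: [0.3, 0.3, -0.0]
grip_width: 0.0105
```

```bash
python3 - <<'E'
from kin import *
p0,R0=pose()
p1,R1=goal('gg.npz',th-np.pi/2,-.0865); print(indock(p0),indock(p1),(R0.inv()*R1).as_rotvec())
plan(p1+[0,0,.001],R1,n=5,flip=False,k=2)
c=optics.camera_params('wrist');shot('wrist','w9',(200,0,480,210),2.8)
print([((np.array(w2px(c,dk(-.0865,y,z)))-[200,0])*2.8).round() for y,z in ((0,.024),(.015,.024),(-.015,.024))])
E
```

```text
grip s,n,lat [ 0.06105806  0.01121417 -0.00242674]
[-0.0871  0.0109  0.1103] [-0.0865  0.0112  0.0666] [-0.00437361 -0.00522084  0.00315866]
dp [[0.12, 0.0, -0.26], [0.12, 0.0, -0.26], [0.12, 0.0, -0.26], [0.12, 0.0, -0.26], [0.12, 0.0, -0.26]] 
rot [[-0.01, -0.01, 0.01], [-0.01, -0.01, 0.01], [-0.01, -0.01, 0.01], [-0.01, -0.01, 0.01], [-0.01, -0.01, 0.01]]
[array([213., 333.]), array([213., 295.]), array([214., 364.])]
```

View pics/w9.png

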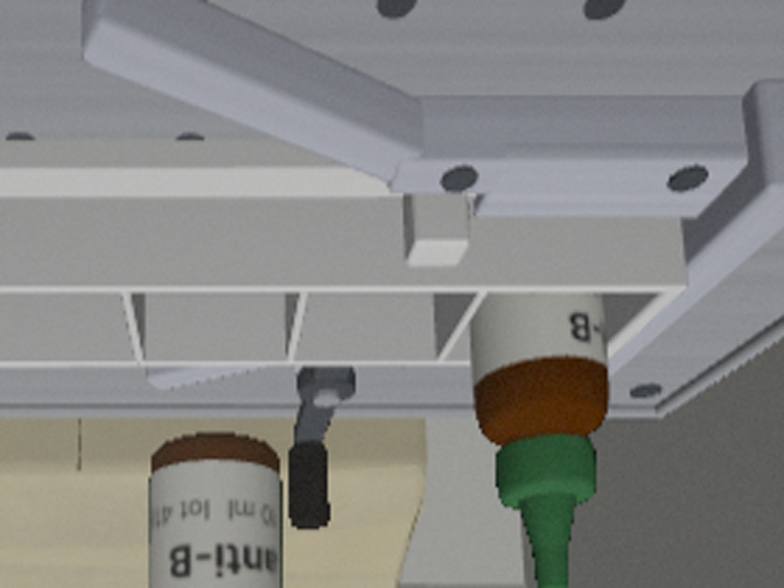

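Bay 3 spans columns 133–297 (centre 215) and the bottle is centred at 215, so I'll lower it.

Call:
{"api": "arm_command", "payload": {"delta_pos": [[0.12,0,-0.26],[0.12,0,-0.26],[0.12,0,-0.26],[0.12,0,-0.26],[0.12,0,-0.22],[0,0,0]], "rotation": [[-0.01,-0.01,0.01],[-0.01,-0.01,0.01],[-0.01,-0.01,0.01],[-0.01,-0.01,0.01],[-0.01,-0.01,0.01],[0,0,0]]}}

```text
clock: 19.45
position: [0.5517, -0.1551, 0.3137]
tool_rot: [0.001, 0.427, -0.777]
force: [0.3, -0.0, 5.5]
grip_width: 0.0099
```

```bash
python3 - <<'E'
from kin import *
p0,R0=pose();s=monitor.observe();print(s['force'],s['grip_width'])
p1,R1=goal('gg.npz',th-np.pi/2,-.0865); print(indock(p0),indock(p1),(R0.inv()*R1).as_rotvec())
E
```

```text
[ 0.34695074 -0.04683481  5.45950792] 0.009944547616898315
grip s,n,lat [ 0.06105806  0.01121417 -0.00242674]
[-0.0865  0.0102  0.0657] [-0.0865  0.0112  0.0666] [ 0.00093246  0.00259857 -0.00334425]
```

Call:
{"api": "arm_command", "payload": {"delta_pos": [[0,0,0],[0,0,0],[0,0,0]], "rotation": [[0,0,0],[0,0,0],[0,0,0]], "gripper": 0.5}}

```text
clock: 19.75
position: [0.5518, -0.1549, 0.3126]
tool_rot: [0.001, 0.428, -0.777]
force: [-0.2, -0.5, 0.2]
grip_width: 0.0213
```

Call:
{"api": "arm_command", "payload": {"delta_pos": [[-0.4,0,0],[-0.7,0,0],[-0.9,0,0],[-0.9,0,0],[-0.9,0,0],[-0.7,0,-0.6],[-0.3,0,-0.6],[0,0,0]], "rotation": [[0,0,0],[0,0,0],[0,0,0],[0,0,0],[0,0,0],[0,0,0],[0,0,0],[0,0,0]]}}

```text
clock: 20.55
position: [0.4637, -0.0623, 0.3479]
tool_rot: [-0.019, 0.426, -0.784]
force: [0.1, -0.6, -1.0]
grip_width: 0.0216
```

```bash
python3 - <<'E'
from kin import *
p0,R0=pose();s=monitor.observe();print(p0,s['grip_width'],s['qpos'].round(2))
c=optics.camera_params('wrist');shot('wrist','w10',s=1.4)
json.dump({k:np.array(v).tolist() for k,v in c.items()},open('w10.json','w'))
for x in(-.0205,-.0865): print([(np.array(w2px(c,dk(x,0,z)))*1.4).round() for z in (.0245,.0785)])
o,b=B['b'];b=b/np.linalg.norm(b);print([(np.array(w2px(c,[*(o+b*q),.26]))*1.4).round() for q in (0,.073)])
P=np.load('P.npy')
for a in (25,30):
  for fl in (0,1):
    p,R,_=grasp('b',np.radians(a),fl,s=.055,off=.009); r=ik(P,p+[0,0,.08],R,s['qpos']);print(a,fl,p,[np.round(v,2) for v in r],(R0.inv()*R).as_rotvec())
E
```

```text
[ 0.46372805 -0.06227545  0.34785998] 0.02157028578310353 [ 0.34  0.32 -1.17  2.43  1.47  1.47 -0.97]
[array([476., 264.]), array([477., 342.])]
[array([382., 262.]), array([380., 340.])]
[array([377., 179.]), array([317.,  67.])]
25 0 [ 0.43026028 -0.05360857  0.26815677] [array([ 0.61, -0.02, -0.65,  2.11,  0.32,  0.69,  0.74]), np.float64(0.0), np.float64(0.0)] [-0.13182679  0.70397677  0.1579478 ]
25 1 [ 0.43026028 -0.05360857  0.26815677] [array([ 0.73, -0.02, -0.77,  2.11,  0.31,  0.69, -2.39]), np.float64(0.0), np.float64(0.0)] [ 2.8181657   0.23310556 -1.03895656]
30 0 [ 0.42967593 -0.05322969  0.26779423] [array([ 0.54, -0.04, -0.6 ,  2.15,  0.43,  0.61,  0.63]), np.float64(0.0), np.float64(0.0)] [-0.12420883  0.61701907  0.16275766]
30 1 [ 0.42967593 -0.05322969  0.26779423] [array([ 0.73, -0.05, -0.77,  2.15,  0.4 ,  0.6 , -2.48]), np.float64(0.0), np.float64(0.0)] [ 2.86670896  0.24186844 -0.91693038]
```

View pics/w10.png

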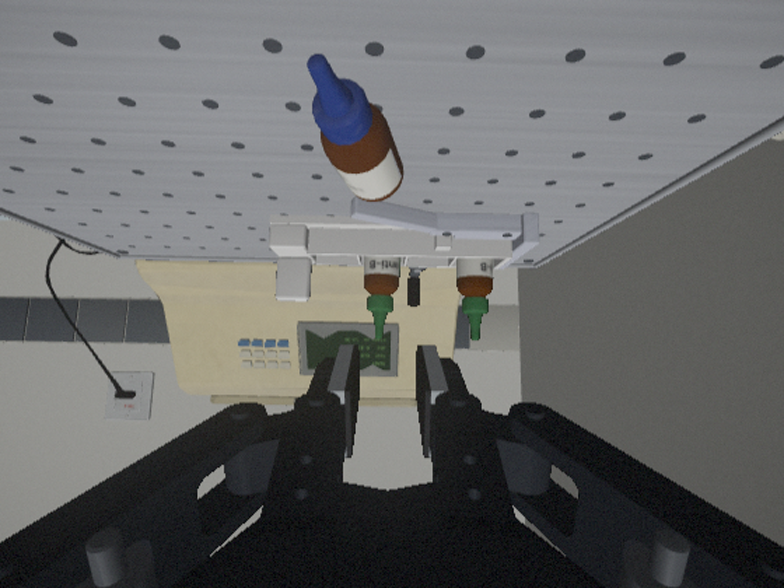

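The green bottle stands upright in bay 3, with its tip at (380,340) as predicted. I'll check the whole blue sequence: grasp, lift, then place in bay 4 pointing nose-ward.

```bash
cat > pl.py <<'E'
from kin import *
P=np.load('P.npy'); s=monitor.observe()
for a in (20,25,30):
  p,R,_=grasp('b',np.radians(a),0,s=.056,off=.009)
  q,e,f=ik(P,p+[0,0,.1],R,s['qpos']); q2,e2,f2=ik(P,p,R,q); print('grasp',a,q2.round(2),round(e2,4),round(f2,3))
  for haz,x in ((th,-.1195),(th+.5,-.1195),(th-np.pi/2,-.0535),(th-np.pi/2,-.1195)):
    p1,R1=place('b',np.radians(a),0,haz,x,s=.06,off=.012); sl=Slerp([0,1],Ro.concatenate([R,R1])); qq=q;w=0;dq=0
    for t in np.linspace(0,1,13)[1:]:
      qn,e1,f1=ik(P,(p+[0,0,.1])*(1-t)+(p1+[0,0,.07])*t,sl(t),qq); w=max(w,e1*20,f1);dq=max(dq,abs(qn-qq).max());qq=qn
    qn,e1,f1=ik(P,p1,R1,qq);print('  haz',round(np.degrees(haz)),x,round(w,3),round(dq,2),qn.round(2),round(e1,4))
p,R,_=grasp('b',np.radians(25),0,s=.056,off=.009)
print(p);plan(p+[0,0,.10],R,n=10,flip=False,k=2)
E
python3 pl.py
```

```text
grasp 20 [ 0.52  0.13 -0.59  2.19  0.46  0.59  0.57] 0.0 0.0
  haz 45 -0.1195 0.0 0.14 [ 1.04  0.49 -0.59  1.93 -1.23  1.02  0.57] 0.0
  haz 74 -0.1195 0.0 0.12 [ 0.92  0.62 -0.5   1.67 -0.88  1.44  0.53] 0.0
  haz -45 -0.0535 0.0 0.16 [ 0.44  0.39 -0.66  2.1   1.98  1.02  2.29] 0.0
  haz -45 -0.1195 0.0 0.17 [ 0.56  0.31 -0.63  2.19  2.1   0.91  2.21] 0.0
grasp 25 [ 0.43  0.11 -0.52  2.23  0.6   0.51  0.44] 0.0 0.0
  haz 45 -0.1195 0.0 0.16 [ 0.88  0.43 -0.39  1.92 -1.21  1.06  0.53] 0.0
  haz 74 -0.1195 0.0 0.14 [ 0.86  0.58 -0.42  1.66 -0.86  1.44  0.52] 0.0
  haz -45 -0.0535 0.053 1.75 [-0.8   0.45  0.95  2.06  1.88  0.34  2.11] 0.0
  haz -45 -0.1195 0.003 1.2 [-0.41  0.28  0.54  2.15  2.05  0.5   2.11] 0.0
grasp 30 [ 0.36  0.1  -0.46  2.27  0.79  0.45  0.25] 0.0 0.0
  haz 45 -0.1195 0.0 0.17 [ 0.81  0.4  -0.32  1.9  -1.14  1.04  0.45] 0.0
  haz 74 -0.1195 0.0 0.17 [ 0.8   0.54 -0.34  1.66 -0.82  1.43  0.5 ] 0.0
  haz -45 -0.0535 0.243 2.26 [-0.86  0.49  1.08  2.03  1.6   0.19  2.38] 0.0
  haz -45 -0.1195 0.143 2.32 [-0.73  0.36  0.99  2.12  1.96  0.24  2.14] 0.0
[ 0.42942122 -0.05306453  0.26815677]
dp [[-0.12, -0.06, 0.02], [-0.13, -0.06, 0.01], [-0.13, -0.05, -0.0], [-0.13, -0.05, -0.01], [-0.13, -0.05, -0.02], [-0.12, -0.05, -0.03], [-0.12, -0.04, -0.04], [-0.12, -0.04, -0.05], [-0.12, -0.04, -0.06], [-0.11, -0.04, -0.07]] 
rot [[-0.13, 0.67, 0.15], [-0.13, 0.67, 0.15], [-0.13, 0.67, 0.15], [-0.13, 0.67, 0.15], [-0.13, 0.67, 0.15], [-0.13, 0.67, 0.15], [-0.13, 0.67, 0.15], [-0.13, 0.67, 0.15], [-0.13, 0.67, 0.15], [-0.13, 0.67, 0.15]]
```

Call:
{"api": "arm_command", "payload": {"delta_pos": [[-0.12,-0.06,0.02],[-0.13,-0.06,0.01],[-0.13,-0.05,0],[-0.13,-0.05,-0.01],[-0.13,-0.05,-0.02],[-0.12,-0.05,-0.03],[-0.12,-0.04,-0.04],[-0.12,-0.04,-0.05],[-0.12,-0.04,-0.06],[-0.11,-0.04,-0.07]], "rotation": [[-0.13,0.67,0.15],[-0.13,0.67,0.15],[-0.13,0.67,0.15],[-0.13,0.67,0.15],[-0.13,0.67,0.15],[-0.13,0.67,0.15],[-0.13,0.67,0.15],[-0.13,0.67,0.15],[-0.13,0.67,0.15],[-0.13,0.67,0.15]], "gripper": 0.3}}

```text
clock: 21.6
position: [0.4342, -0.0628, 0.3823]
tool_rot: [0.048, 1.109, -0.535]
force: [-0.0, -0.4, -1.0]
grip_width: 0.0296
```

```bash
cat > st.py <<'E'
from kin import *
import sys
p0,R0=pose();s=monitor.observe();print(p0,s['qpos'].round(2),s['force'].round(1),s['grip_width'])
p,R,_=grasp('b',np.radians(25),0,s=.056,off=.009)
print('err',p0-p,(R0.inv()*R).as_rotvec().round(3))
a=plan(p+[0,0,.05],R,n=5,flip=False,k=2)
plan(p,R,n=4,flip=False,p0=a[0],R0=a[1],k=2)
E
python3 st.py
```

```text
[ 0.43423501 -0.06277071  0.38230946] [ 0.69 -0.13 -0.79  2.12  0.26  0.75  0.71] [-0.  -0.4 -1. ] 0.029643117039445905
err [ 0.00481378 -0.00970618  0.11415269] [-0.012  0.025 -0.018]
dp [[0.36, 0.03, -0.25], [0.36, 0.03, -0.24], [0.36, 0.03, -0.24], [0.36, 0.03, -0.24], [0.36, 0.03, -0.24]] 
rot [[-0.02, 0.05, -0.03], [-0.02, 0.05, -0.03], [-0.02, 0.05, -0.03], [-0.02, 0.05, -0.03], [-0.02, 0.05, -0.03]]
dp [[0.38, -0.0, -0.18], [0.38, -0.0, -0.18], [0.38, -0.0, -0.18], [0.38, -0.0, -0.18]] 
rot [[0.0, 0.0, 0.0], [0.0, 0.0, 0.0], [0.0, 0.0, 0.0], [0.0, 0.0, 0.0]]
```

Call:
{"api": "arm_command", "payload": {"delta_pos": [[0.36,0.03,-0.25],[0.36,0.03,-0.24],[0.36,0.03,-0.24],[0.36,0.03,-0.24],[0.36,0.03,-0.24],[0,0,0]], "rotation": [[-0.02,0.05,-0.03],[-0.02,0.05,-0.03],[-0.02,0.05,-0.03],[-0.02,0.05,-0.03],[-0.02,0.05,-0.03],[0,0,0]]}}

```text
clock: 22.2
position: [0.4358, -0.063, 0.3278]
tool_rot: [0.043, 1.103, -0.551]
force: [-0.6, 0.5, 0.3]
grip_width: 0.0299
```

```bash
python3 st.py | head -5; python3 - <<'E'
from kin import *
c=optics.camera_params('wrist');shot('wrist','w11')
im=cv2.imread('pics/w11_raw.png');h=cv2.cvtColor(im,cv2.COLOR_BGR2HSV)
m=cv2.inRange(h,(105,120,40),(130,255,255));m[300:]=0
n,l,st,ce=cv2.connectedComponentsWithStats(m);i=1+st[1:,4].argmax();print('blue comp',st[i],ce[i])
pts=np.argwhere(l==i)[:,::-1];mu=pts.mean(0);u=np.linalg.svd(pts-mu,full_matrices=False)[2][0];t=(pts-mu)@u;print('ends',mu+u*t.min(),mu+u*t.max())
w=lambda q:px2w(c,*q,.26)[:2]
print(w(mu+u*t.min()),w(mu+u*t.max()))
o,b=B['b'];b=b/np.linalg.norm(b);print('exp',o+b*.046,o+b*.073,[np.array(w2px(c,[*(o+b*q),.26])).round() for q in (.046,.073)])
E
```

```text
[ 0.43580105 -0.06295814  0.32777425] [ 0.7  -0.04 -0.87  2.21  0.46  0.65  0.47] [-0.6  0.5  0.3] 0.02991883227259624
err [ 0.00637983 -0.00989361  0.05961748] [-0.021  0.031 -0.011]
dp [[0.03, 0.03, -0.09], [0.03, 0.03, -0.09], [0.03, 0.03, -0.09], [0.03, 0.03, -0.09], [0.03, 0.03, -0.09]] 
rot [[-0.04, 0.06, -0.02], [-0.04, 0.06, -0.02], [-0.04, 0.06, -0.02], [-0.04, 0.06, -0.02], [-0.04, 0.06, -0.02]]
dp [[0.38, -0.0, -0.18], [0.38, -0.0, -0.18], [0.38, -0.0, -0.18], [0.38, -0.0, -0.18]] 
blue comp [268 154  27  46 768] [281.32682292 181.10416667]
ends [281.28911201 153.99542452] [281.35172289 199.00368401]
[ 0.41702893 -0.0448627 ] [ 0.44631038 -0.06395831]
exp [ 0.44100324 -0.06057421] [ 0.41834862 -0.04588516] [array([281., 192.]), array([281., 156.])]
```

```bash
python3 - <<'E'
from kin import *
p,R,_=grasp('b',np.radians(25),0,s=.057,off=.009)
plan(p,R,n=5,flip=False,k=2)
E
```

```text
dp [[0.32, 0.02, -0.25], [0.33, 0.02, -0.25], [0.33, 0.03, -0.25], [0.33, 0.03, -0.25], [0.33, 0.03, -0.24]] 
rot [[-0.04, 0.06, -0.02], [-0.04, 0.06, -0.02], [-0.04, 0.06, -0.02], [-0.04, 0.06, -0.02], [-0.04, 0.06, -0.02]]
```

Call:
{"api": "arm_command", "payload": {"delta_pos": [[0.32,0.02,-0.25],[0.33,0.02,-0.25],[0.33,0.03,-0.25],[0.33,0.03,-0.25],[0.2,0.03,-0.28],[0,0,0]], "rotation": [[-0.04,0.06,-0.02],[-0.04,0.06,-0.02],[-0.04,0.06,-0.02],[-0.04,0.06,-0.02],[-0.04,0.06,-0.02],[0,0,0]]}}

```text
clock: 22.85
position: [0.4311, -0.0557, 0.278]
tool_rot: [0.019, 1.115, -0.566]
force: [0.3, -0.1, -0.3]
grip_width: 0.0299
```

```bash
python3 st.py | head -3; python3 - <<'E'
from kin import *
p,R,_=grasp('b',np.radians(25),0,s=.057,off=.009)
plan(p,R,n=2,flip=False,k=2)
E
```

```text
[ 0.43106241 -0.0557344   0.27795985] [ 0.65  0.06 -0.91  2.29  0.69  0.6   0.2 ] [ 0.3 -0.1 -0.3] 0.029923540018018523
err [ 0.00164119 -0.00266987  0.00980308] [-0.01   0.019 -0.004]
dp [[-0.25, 0.01, 0.1], [-0.25, 0.01, 0.1], [-0.25, 0.01, 0.1], [-0.25, 0.01, 0.1], [-0.25, 0.01, 0.1]] 
dp [[0.12, 0.02, -0.13], [0.12, 0.02, -0.13]] 
rot [[-0.05, 0.09, -0.02], [-0.05, 0.09, -0.02]]
```

Call:
{"api": "arm_command", "payload": {"delta_pos": [[0.13,0.02,-0.15],[0.13,0.02,-0.15],[0,0,0]], "rotation": [[-0.05,0.09,-0.02],[-0.05,0.09,-0.02],[0,0,0]]}}

```text
clock: 23.15
position: [0.429, -0.053, 0.2688]
tool_rot: [0.002, 1.13, -0.574]
force: [0.3, -0.3, 0.2]
grip_width: 0.0298
```

```bash
python3 st.py | head -2
```

```text
[ 0.42897971 -0.05302263  0.26882549] [ 0.64  0.08 -0.91  2.3   0.71  0.61  0.18] [ 0.3 -0.3  0.2] 0.02976671398893976
err [-4.41507743e-04  4.19086137e-05  6.68722090e-04] [-0.002  0.004 -0.   ]
```

Call:
{"api": "arm_command", "payload": {"delta_pos": [[0,0,0],[0,0,0],[0,0,0],[0,0,0],[0,0,0]], "rotation": [[0,0,0],[0,0,0],[0,0,0],[0,0,0],[0,0,0]], "gripper": 1, "grip_force": 40}}

```text
clock: 23.65
position: [0.4294, -0.0533, 0.2695]
tool_rot: [0.004, 1.129, -0.574]
force: [0.4, -0.3, 0.8]
grip_width: 0.0098
```

```bash
python3 st.py | head -2; python3 - <<'E'
from kin import *
savegrasp('b','gb.npz'); p0,R0=pose()
p1,R1=goal('gb.npz',th+.25,-.1195); print(indock(p1))
plan(p0+[0,0,.11],R0,n=5,flip=False,k=2)
E
```

```text
[ 0.42937018 -0.05330952  0.26946186] [ 0.64  0.08 -0.91  2.29  0.71  0.61  0.18] [ 0.4 -0.3  0.8] 0.009825856531316818
err [-5.10424177e-05 -2.44984712e-04  1.30509180e-03] [-0.002  0.005 -0.001]
grip s,n,lat [ 0.05971311  0.00946186 -0.00023333]
[-0.1287 -0.0023  0.0652]
dp [[-0.66, 0.0, 0.31], [-0.66, 0.0, 0.31], [-0.66, 0.0, 0.31], [-0.66, 0.0, 0.31], [-0.66, 0.0, 0.31]] 
rot [[0.0, 0.0, 0.0], [0.0, 0.0, 0.0], [0.0, 0.0, 0.0], [0.0, 0.0, 0.0], [0.0, 0.0, 0.0]]
```

Call:
{"api": "arm_command", "payload": {"delta_pos": [[-0.5,0,0.24],[-0.66,0,0.31],[-0.66,0,0.31],[-0.66,0,0.31],[-0.6,0,0.28],[0,0,0]], "rotation": [[0,0,0],[0,0,0],[0,0,0],[0,0,0],[0,0,0],[0,0,0]]}}

```text
clock: 24.25
position: [0.4287, -0.0528, 0.375]
tool_rot: [0.005, 1.132, -0.57]
force: [0.2, -0.5, -0.2]
grip_width: 0.0101
```

```bash
python3 - <<'E'
from kin import *
p0,R0=pose();s=monitor.observe();print(p0,s['grip_width'],s['qpos'].round(2)); P=np.load('P.npy')
for dh in (0,.25,.5):
  p1,R1=goal('gb.npz',th+dh,-.1195); p1=p1+[0,0,.08]
  sl=Slerp([0,1],Ro.concatenate([R0,R1])); qq=s['qpos'];w=0;dq=0
  for t in np.linspace(0,1,13)[1:]:
    qn,e1,f1=ik(P,p0*(1-t)+p1*t,sl(t),qq); w=max(w,e1*20,f1);dq=max(dq,abs(qn-qq).max());qq=qn
  print(dh,w,dq,qq.round(2),(R0.inv()*R1).as_rotvec())
p1,R1=goal('gb.npz',th+.25,-.1195)
plan(p1+[0,0,.08],R1,n=24,flip=False,k=2)
E
```

```text
[ 0.42873147 -0.05275468  0.37502063] 0.010110061643302613 [ 0.72 -0.12 -0.85  2.12  0.27  0.78  0.69]
grip s,n,lat [ 0.05971311  0.00946186 -0.00023333]
0 2.8175298986655086e-05 0.17739278727897 [ 1.08  0.36 -0.64  1.84 -1.09  1.06  0.31] [1.81706652 1.09869484 0.64980198]
grip s,n,lat [ 0.05971311  0.00946186 -0.00023333]
0.25 2.824036101109843e-05 0.16905503622428114 [ 1.06  0.45 -0.65  1.72 -0.92  1.26  0.31] [1.57443787 1.22423648 0.56215434]
grip s,n,lat [ 0.05971311  0.00946186 -0.00023333]
0.5 2.8205953171311643e-05 0.1702376226243283 [ 1.02  0.54 -0.66  1.59 -0.78  1.46  0.33] [1.32617673 1.32910402 0.47254834]
grip s,n,lat [ 0.05971311  0.00946186 -0.00023333]
dp [[0.07, -0.09, 0.21], [0.06, -0.07, 0.22], [0.05, -0.06, 0.23], [0.03, -0.05, 0.24], [0.02, -0.03, 0.24], [0.01, -0.02, 0.24], [-0.01, 0.0, 0.24], [-0.02, 0.02, 0.24], [-0.03, 0.03, 0.24], [-0.04, 0.05, 0.23]] 
rot [[0.63, 0.49, 0.22], [0.63, 0.49, 0.22], [0.63, 0.49, 0.22], [0.63, 0.49, 0.22], [0.63, 0.49, 0.22], [0.63, 0.49, 0.22], [0.63, 0.49, 0.22], [0.63, 0.49, 0.22], [0.63, 0.49, 0.22], [0.63, 0.49, 0.22]]
dp [[-0.05, 0.07, 0.23], [-0.06, 0.08, 0.22], [-0.07, 0.1, 0.21], [-0.08, 0.11, 0.2], [-0.08, 0.13, 0.19], [-0.09, 0.14, 0.18], [-0.1, 0.15, 0.16], [-0.1, 0.17, 0.15], [-0.1, 0.18, 0.13], [-0.1, 0.19, 0.11]] 
rot [[0.63, 0.49, 0.22], [0.63, 0.49, 0.22], [0.63, 0.49, 0.22], [0.63, 0.49, 0.22], [0.63, 0.49, 0.22], [0.63, 0.49, 0.22], [0.63, 0.49, 0.22], [0.63, 0.49, 0.22], [0.63, 0.49, 0.22], [0.63, 0.49, 0.22]]
dp [[-0.11, 0.2, 0.09], [-0.11, 0.21, 0.08], [-0.1, 0.21, 0.06], [-0.1, 0.22, 0.04]] 
rot [[0.63, 0.49, 0.22], [0.63, 0.49, 0.22], [0.63, 0.49, 0.22], [0.63, 0.49, 0.22]]
```

Call:
{"api": "arm_command", "payload": {"delta_pos": [[-0.1,-0.09,0.28],[-0.1,-0.07,0.28],[-0.1,-0.06,0.28],[0.03,-0.05,0.24],[0.02,-0.03,0.24],[0.01,-0.02,0.24],[-0.01,0,0.24],[-0.02,0.02,0.24],[-0.03,0.03,0.24],[-0.04,0.05,0.23]], "rotation": [[0.63,0.49,0.22],[0.63,0.49,0.22],[0.63,0.49,0.22],[0.63,0.49,0.22],[0.63,0.49,0.22],[0.63,0.49,0.22],[0.63,0.49,0.22],[0.63,0.49,0.22],[0.63,0.49,0.22],[0.63,0.49,0.22]]}}

```text
clock: 25.25
position: [0.4693, -0.1126, 0.3935]
tool_rot: [2.177, 1.186, 0.987]
force: [-0.4, 0.1, 0.3]
grip_width: 0.0098
```

```bash
python3 - <<'E'
from kin import *
p0,R0=pose();s=monitor.observe();print(p0,s['grip_width'],s['qpos'].round(2))
p1,R1=goal('gb.npz',th+.25,-.1195)
plan(p1+[0,0,.09],R1,n=14,flip=False,k=2)
E
```

```text
[ 0.46927838 -0.11264384  0.39351121] 0.009769808781811348 [ 0.89  0.16 -0.61  1.82 -0.31  1.1   0.8 ]
grip s,n,lat [ 0.05971311  0.00946186 -0.00023333]
dp [[-0.05, 0.08, 0.23], [-0.06, 0.09, 0.22], [-0.07, 0.11, 0.21], [-0.08, 0.12, 0.2], [-0.08, 0.13, 0.18], [-0.09, 0.15, 0.17], [-0.09, 0.16, 0.16], [-0.1, 0.17, 0.14], [-0.1, 0.18, 0.13], [-0.1, 0.19, 0.11]] 
rot [[0.6, 0.48, 0.22], [0.6, 0.48, 0.22], [0.6, 0.48, 0.22], [0.6, 0.48, 0.22], [0.6, 0.48, 0.22], [0.6, 0.48, 0.22], [0.6, 0.48, 0.22], [0.6, 0.48, 0.22], [0.6, 0.48, 0.22], [0.6, 0.48, 0.22]]
dp [[-0.1, 0.2, 0.09], [-0.1, 0.21, 0.07], [-0.1, 0.22, 0.05], [-0.1, 0.22, 0.04]] 
rot [[0.6, 0.48, 0.22], [0.6, 0.48, 0.22], [0.6, 0.48, 0.22], [0.6, 0.48, 0.22]]
```

Call:
{"api": "arm_command", "payload": {"delta_pos": [[-0.05,0.08,0.23],[-0.06,0.09,0.22],[-0.07,0.11,0.21],[-0.08,0.12,0.2],[-0.08,0.13,0.18],[-0.09,0.15,0.17],[-0.09,0.16,0.16],[-0.1,0.17,0.14],[-0.1,0.18,0.13],[-0.1,0.19,0.11]], "rotation": [[0.6,0.48,0.22],[0.6,0.48,0.22],[0.6,0.48,0.22],[0.6,0.48,0.22],[0.6,0.48,0.22],[0.6,0.48,0.22],[0.6,0.48,0.22],[0.6,0.48,0.22],[0.6,0.48,0.22],[0.6,0.48,0.22]]}}

```text
clock: 26.25
position: [0.5124, -0.1744, 0.39]
tool_rot: [2.98, 0.629, 1.127]
force: [1.6, 0.8, -1.0]
grip_width: 0.0101
```

Call:
{"api": "arm_command", "payload": {"delta_pos": [[-0.1,0.2,0.09],[-0.1,0.21,0.07],[-0.1,0.22,0.05],[-0.1,0.22,0.04],[0,0,0]], "rotation": [[0.6,0.48,0.22],[0.6,0.48,0.22],[0.6,0.48,0.22],[0.6,0.48,0.22],[0,0,0]]}}

```text
clock: 26.75
position: [0.5288, -0.1999, 0.3851]
tool_rot: [-3.072, 0.416, 1.033]
force: [0.0, -0.1, -1.3]
grip_width: 0.0099
```

```bash
cat > s2.py <<'E'
from kin import *
p0,R0=pose();s=monitor.observe();print(indock(p0),s['grip_width'],s['force'].round(1),s['qpos'].round(2))
p1,R1=goal('gb.npz',th+.25,-.1195); print(indock(p1),(R0.inv()*R1).as_rotvec().round(3))
a=plan(p1+[0,0,.05],R1,n=4,flip=False,k=2)
plan(p1,R1,n=6,flip=False,p0=a[0],R0=a[1],k=2)
E
python3 s2.py
```

```text
[-0.1344 -0.0054  0.1371] 0.00990531333355818 [ 0.  -0.1 -1.3] [ 1.12  0.56 -0.51  1.73 -0.93  1.28  0.5 ]
grip s,n,lat [ 0.05971311  0.00946186 -0.00023333]
[-0.1287 -0.0023  0.0652] [-0.067 -0.025  0.001]
dp [[0.12, -0.0, 0.15], [0.12, -0.01, 0.14], [0.12, -0.01, 0.14], [0.12, -0.01, 0.14]] 
rot [[-0.16, -0.06, 0.0], [-0.16, -0.06, 0.0], [-0.16, -0.06, 0.0], [-0.16, -0.06, 0.0]]
dp [[0.12, 0.0, 0.25], [0.12, 0.0, 0.25], [0.12, 0.0, 0.25], [0.12, 0.0, 0.25], [0.12, 0.0, 0.25], [0.12, 0.0, 0.25]] 
rot [[0.0, 0.0, 0.0], [0.0, 0.0, 0.0], [0.0, 0.0, 0.0], [0.0, 0.0, 0.0], [0.0, 0.0, 0.0], [0.0, 0.0, 0.0]]
```

Call:
{"api": "arm_command", "payload": {"delta_pos": [[0.12,0,0.15],[0.12,-0.01,0.14],[0.12,-0.01,0.14],[0.1,-0.01,0.1],[0,0,0]], "rotation": [[-0.16,-0.06,0],[-0.16,-0.06,0],[-0.16,-0.06,0],[-0.16,-0.06,0],[0,0,0]]}}

```text
clock: 27.25
position: [0.5303, -0.1912, 0.3626]
tool_rot: [3.135, 0.448, 1.04]
force: [-0.2, 0.6, -0.1]
grip_width: 0.0101
```

```bash
python3 s2.py; python3 - <<'E'
from kin import *
c=optics.camera_params('wrist');shot('wrist','w12',s=1.4)
for x in(-.0205,-.0865): print([(np.array(w2px(c,dk(x,0,z)))*1.4).round() for z in (.0245,.0785)])
p0,R0=pose();dz=p0[2]-.248-.0652
print('blue',[(np.array(w2px(c,dk(-.1195,0,.0055+dz+z)))*1.4).round() for z in (0,.073)],'bay4 top corners',[(np.array(w2px(c,dk(x,y,.024)))*1.4).round() for x in (-.104,-.135) for y in (.015,-.015)])
E
```

```text
[-0.1272 -0.0003  0.1146] 0.010074660399049029 [-0.2  0.6 -0.1] [ 1.11  0.57 -0.52  1.75 -0.91  1.23  0.59]
grip s,n,lat [ 0.05971311  0.00946186 -0.00023333]
[-0.1287 -0.0023  0.0652] [0.012 0.007 0.007]
dp [[-0.02, 0.01, 0.0], [-0.02, 0.01, 0.0], [-0.02, 0.01, 0.0], [-0.02, 0.01, 0.0]] 
rot [[0.03, 0.02, 0.02], [0.03, 0.02, 0.02], [0.03, 0.02, 0.02], [0.03, 0.02, 0.02]]
dp [[0.12, 0.0, 0.25], [0.12, 0.0, 0.25], [0.12, 0.0, 0.25], [0.12, 0.0, 0.25], [0.12, 0.0, 0.25], [0.12, 0.0, 0.25]] 
rot [[0.0, 0.0, 0.0], [0.0, 0.0, 0.0], [0.0, 0.0, 0.0], [0.0, 0.0, 0.0], [0.0, 0.0, 0.0], [0.0, 0.0, 0.0]]
[array([426., 339.]), array([432., 277.])]
[array([404., 424.]), array([408., 362.])]
blue [array([390., 451.]), array([392., 342.])] bay4 top corners [array([369., 446.]), array([424., 460.]), array([351., 505.]), array([412., 522.])]
```

View pics/w12.png

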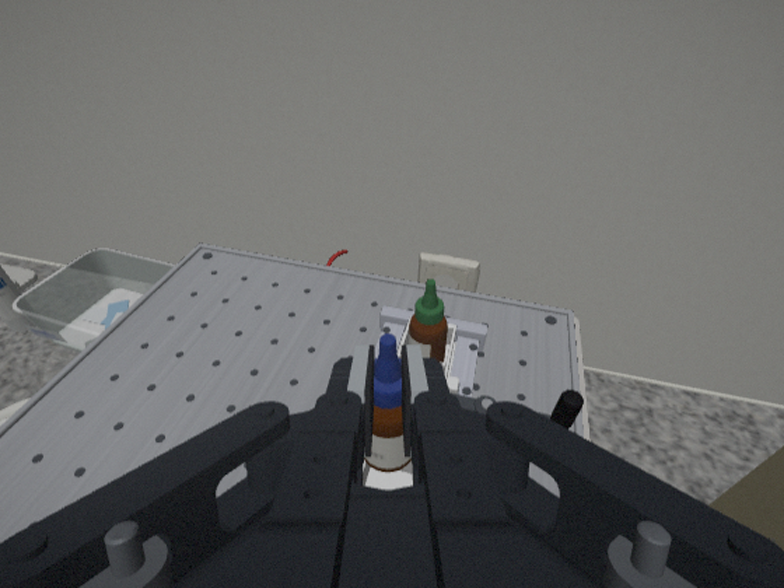

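The blue bottle is held upright (tip (388,337), predicted (392,342)). The bay-1 bottle's tip is at (430,283). The bay-3 green bottle is hidden behind the right finger. I'll lower the blue one partway and recheck alignment numerically.

Call:
{"api": "arm_command", "payload": {"delta_pos": [[0.07,0.02,0.25],[0.08,0.02,0.25],[0.1,0.01,0.25],[0,0,0]], "rotation": [[0.05,0.03,0.03],[0.05,0.03,0.03],[0.03,0.02,0.02],[0,0,0]]}}

```text
clock: 27.7
position: [0.5301, -0.1952, 0.3372]
tool_rot: [-3.137, 0.439, 1.029]
force: [0.3, -0.3, -0.9]
grip_width: 0.0099
```

```bash
python3 s2.py
```

```text
[-0.1302 -0.003   0.0892] 0.009936357602233232 [ 0.3 -0.3 -0.9] [ 1.11  0.61 -0.52  1.77 -0.92  1.2   0.63]
grip s,n,lat [ 0.05971311  0.00946186 -0.00023333]
[-0.1287 -0.0023  0.0652] [-0.003 -0.002 -0.003]
dp [[-0.08, -0.0, -0.2], [-0.08, -0.0, -0.2], [-0.08, -0.0, -0.2], [-0.08, -0.0, -0.2]] 
rot [[-0.01, -0.0, -0.01], [-0.01, -0.0, -0.01], [-0.01, -0.0, -0.01], [-0.01, -0.0, -0.01]]
dp [[0.12, 0.0, 0.25], [0.12, 0.0, 0.25], [0.12, 0.0, 0.25], [0.12, 0.0, 0.25], [0.12, 0.0, 0.25], [0.12, 0.0, 0.25]] 
rot [[0.0, 0.0, 0.0], [0.0, 0.0, 0.0], [0.0, 0.0, 0.0], [0.0, 0.0, 0.0], [0.0, 0.0, 0.0], [0.0, 0.0, 0.0]]
```

Call:
{"api": "arm_command", "payload": {"delta_pos": [[0.13,0,0.18],[0.11,0,0.18],[0.1,0,0.17],[0.08,0,0.16],[0,0,0]], "rotation": [[0,0,0],[0,0,0],[0,0,0],[0,0,0],[0,0,0]]}}

```text
clock: 28.2
position: [0.5319, -0.1925, 0.3118]
tool_rot: [-3.138, 0.437, 1.029]
force: [-2.7, -0.5, 8.0]
grip_width: 0.0102
```

```bash
python3 s2.py|head -3
```

```text
[-0.127  -0.0023  0.0638] 0.010180474118662266 [-2.7 -0.5  8. ] [ 1.11  0.64 -0.52  1.79 -0.92  1.17  0.67]
grip s,n,lat [ 0.05971311  0.00946186 -0.00023333]
[-0.1287 -0.0023  0.0652] [-0.003 -0.004 -0.003]
```

Call:
{"api": "arm_command", "payload": {"delta_pos": [[0,0,0],[0,0,0],[0,0,0]], "rotation": [[0,0,0],[0,0,0],[0,0,0]], "gripper": 0.5}}

```text
clock: 28.5
position: [0.532, -0.1923, 0.3114]
tool_rot: [-3.138, 0.437, 1.03]
force: [-0.8, -0.0, -0.5]
grip_width: 0.0214
```

Call:
{"api": "arm_command", "payload": {"delta_pos": [[-0.4,0,-0.05],[-0.7,0,-0.1],[-0.9,0,-0.2],[-0.9,0,-0.4],[-0.7,0,-0.7],[-0.5,0,-0.9],[-0.3,0,-0.9],[0,0,-0.9],[0,0,0]], "rotation": [[0,0,0],[0,0,0],[0,0,0],[0,0,0],[0,0,0],[0,0,0],[0,0,0],[0,0,0],[0,0,0]]}}

```text
clock: 29.4
position: [0.492, -0.2579, 0.4889]
tool_rot: [-3.136, 0.441, 1.026]
force: [-0.3, 0.3, -0.0]
grip_width: 0.0214
```

```bash
python3 - <<'E'
from kin import *
p0,R0=pose();print(p0,monitor.observe()['grip_width'])
w=optics.grab_frame('wrist')[:,:,::-1];t=optics.grab_frame('top')[:,:,::-1]
a=cv2.resize(w,(480,360),interpolation=cv2.INTER_AREA); b=cv2.resize(t[140:215,160:235],(320,320),interpolation=cv2.INTER_CUBIC)
can=np.zeros((360,800,3),np.uint8);can[:,:480]=a;can[:320,480:]=b;cv2.imwrite('pics/end.png',can)
cw=optics.camera_params('wrist');ct=optics.camera_params('top')
k=480/560
for n,x in (('mate',-.0205),('g',-.0865),('b',-.1195)):
  print(n,'wrist',[(np.array(w2px(cw,dk(x,0,z)))*k).round() for z in (.04,.0785)],'top',((np.array(w2px(ct,dk(x,0,.0785)))-[160,140])*320/75+[480,0]).round())
E
```

```text
[ 0.49200778 -0.25785586  0.48885916] 0.021401533296818813
mate wrist [array([252., 217.]), array([253., 201.])] top [590. 111.]
g wrist [array([243., 252.]), array([243., 236.])] top [674. 196.]
b wrist [array([238., 273.]), array([237., 257.])] top [716. 239.]
```

View pics/end.png

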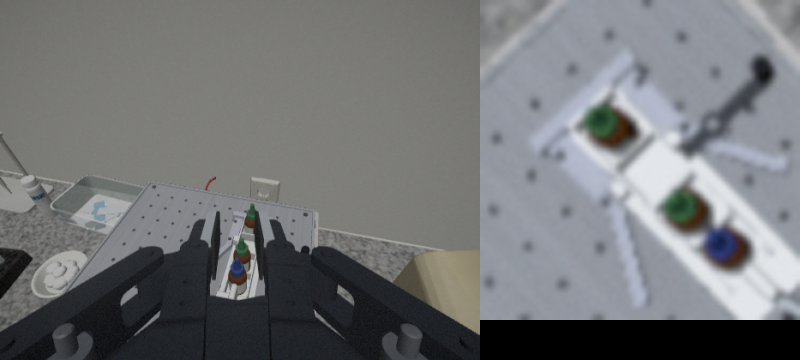

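```bash
python3 - <<'E'
from h import *
s=monitor.observe();print(s['clock'],s['force'].round(2)); bot.job_done(); print(monitor.observe()['clock'])
E
```

```text
29.5 [ 1.    0.12 -0.36]
the job is handed in; nothing more can be done
the job is handed in; nothing more can be done
```

The carrier is docked and latched with all its bottles upright, and the job was handed in at 29.5 s. No verdict was reported.

- **Carrier:** I pinched it by the fin and slid it in until it met the end stop. It stopped with about 28 N at the expected distance, and the picture taken before latching showed the nose edge at the stop bar.
- **Latch:** I turned it to about 1.6 rad by the knob position. The final top view shows the lever square to the lane.
- **Bottles:** Two were lying on the deck. The green one went into bay 3 and the blue one into bay 4. The bottle already in bay 1 was not moved.

**Final checks:** All three bottles look upright in their bays. In the last wrist view their tips are within about 5 pixels of where they should be. In the blurrier top view the caps are 1–4 pixels off my prediction, roughly 3–9 mm. I put most of that down to calibration and low resolution and did not measure it further. The arm was well clear, with about 1 N on the wrist. I saw no grip slip, and the carrier was not knocked aside.

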